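# Re-clamp the drive unit on end and press its recessed reset button

### The arm

A 6-joint arm with a two-finger parallel gripper is mounted at the origin on a cart in front of the work surface, level with it; the furniture and walls round the work are solid. World frame = base frame: x ahead of the robot, y to its left, z up, the work surface at z = 0. Lengths are in mm, angles in rad, forces in N, time in s.
With the tool pointing down it reaches from about 275 to 750 mm from the base axis. Payload 10.2 kg.
Tool frame: the origin (TCP) lies at the very end of the fingers, on their centre line; the grasp point (between the pads) lies 19 mm behind it; y points along the fingers, x is the direction in which the jaws open and shut, and the axes are right-handed (so a half turn about y gives the same grasp; the last joint's range is limited). The gripper opens to 85 mm and grips with 20 to 120 N. Pads are 22 mm wide; open, the fingers measure 114 mm over their backs; the gripper's body (76 mm by 85 mm) begins 54 mm behind the grasp point. The pads swing forward as they close: fully open they stand 13 mm farther back than shut.
Start: joints at [0.946, 0.313, 1.498, -0, 1.331, -0.223], TCP at [205.327, 483.189, 193.494] pointing down, gripper open.
Joint ranges: [-2.94, 2.94], [-0.97, 2.17], [0.19, 2.56], [-1.23, 4.37], [0.02, 3.11], [-2.88, 2.88]. Speed limits (rad/s): [2.39, 2.39, 3.01, 3.14, 3.14, 3.14].

### API

Orientations are given as a unit quaternion [w, x, y, z].
In Python, from rig import telemetry, imaging, ctrl gives the robot as it stands.
- The arm moves only by the shell command python3 -m handwheel 'ROWS' [FORCE]. ROWS is JSON, a list of rows, each an object with "delta_pos": the shift along the tool's x, y, z in cm, a list of three; "twist": the turn, a rotation vector about the tool's x, y, z in rad, a list of three; "jaw": the opening, from 0 (shut) to 1 (fully open). A call has exactly 10 rows; each row is the pose to reach, as a shift and turn from the pose commanded when the call began, along the tool's axes at that moment; what a row does not reach only later rows make up. A row lasts 1/12 s, in which the tool goes at most 41.7 mm and 7.16 degrees, less where a joint would pass 70% of its speed; a pose out of reach is approached as far as the arm can. A call with a gripper value outside its range is refused whole. The fingers move at their own pace and stop on an object; FORCE is the grip in N (left out, the last holds). Time passes only in rows, so rows that repeat a pose let the fingers close, or fill a call up. It gives the time, the measured TCP pose, the force and the opening at its end, in the units of the state.
- telemetry.sense(): the state, without advancing time (a new reading comes with each control period).
- imaging.capture(name): name is "scene" or "top"; returns a dict with "frame" (420x560x3 uint8, red, green, blue), "z_map" (420x560 float32, mm along the optical axis (not along the pixel's ray), 0 where there is no reading), "fx", "fy", "cx", "cy" (pixels), "rvec" (rotation vector, rad) and "tvec" (3), from world to camera coordinates, as OpenCV has them. Camera axes: x right, y down, z forward; pixel columns grow to the right and rows downward; lengths in mm; the calibration is good to about 2 mm. A picture is of the moment at which its call begins.
- ctrl.finish_job(): hands the job in, once; it reports no verdict.
The state is a dict: "time_s": time; "joints": joint angles; "dq": joint speeds; "tau": joint torques, N m; "eef_pos": TCP position; "ee_rot": TCP orientation; "force": force on the tool from outside, world axes, zero at the start; "wrist_torque": the same for the moment, N m; "grip_width": opening from 0.0 (shut) to 1.0 (fully open).
Only numpy, scipy, OpenCV 4.12 (cv2) and the standard library are available. Lean on these libraries where they do the work, as an engineer would, in place of code of your own. Each camera call takes 0.05 s, during which the arm holds its last target.

### The job

The hand-mixer drive unit lies clamped in the slide-jaw fixture: slide the jaw open, take the unit out and, without dropping it, stand it upright on its wide grey foot on the fixture's bed with the green button end up, and slide the jaw shut on the two wide ends of the foot. Then press the red recessed button well in with the stylus, never with the fingers, and put the stylus back in its stand. Leave the unit clamped and the things around undisturbed.

Things in the scene. Friction and masses are not known exactly. Their poses are not given: they have to be found in the camera images.
- fixture: Slide-jaw fixture fixed to the bench; base plate x -180 to +35, y +-60 mm, 12 mm thick. Origin: on the bench straight under the fixed jaw's clamping face, midway along the jaws. x: clamping direction, from the moving jaw into the fixed jaw; y along the jaw faces; z up. Fixed jaw: x 0 to +26, y +-22 mm. Moving jaw faces it from the -x side, y +-22 mm. Both rise to 55 mm above the bench.
- bed (a point): Middle of the foot's place: on top of the steel bed between the jaws, 25 mm above the bench, 27 mm to the -x side of the fixed jaw face. Axes as the fixture's. The flat bed spans fixture x -90 to 0, y -57 to +33 mm.
- jaw (a joint): Slide of the moving jaw (m): gap between the jaw faces = 40 mm + value; it grows as the jaw moves along the fixture's -x, stop at 34 mm. Stays where it is left, friction about 3.5 N. Starts closed on the unit's 40 mm body (value about 0); closed on the 54 mm foot it reads 14 mm.
- jaw_handle (a point): Point in the moving jaw's upright black handle, 62 mm behind the jaw face (fixture x = -102 mm at jaw value 0), 10 mm below the handle's top. The handle is a block 18 mm along the fixture's x and 22 mm along its y, from 42 to 92 mm above the bench; it moves with the jaw.
- drive_unit: Hand-mixer drive unit, 150 mm long, 0.25 kg. Origin: centre of its underside as it lies; y along it, z 0 to 44 mm. White body 40 mm wide (x), y -59 to +51; grey foot 54 mm wide, y +51 to +75; green end 40 mm wide, y -59 to -75. Starts lying on the bed, axes parallel to the fixture's, clamped across its 40 mm, origin at fixture x -20, y about -26 mm: the green end overhangs toward -y.
- foot_face (a point): Centre of the flat foot face (drive_unit 0, +75, 22 mm), axes as the drive unit's; foot face 54 (x) x 44 mm (z). Stood up, the unit's -y points up, its x lies along the fixture's x (either way), so that the 54 mm is between the jaws, and this point is at bed. Centre of mass is 69 mm from this face.
- button_mouth (a point): Centre of the mouth of the recess in the green end (drive_unit 0, -75, 22 mm). Axes as the drive unit's; y points into the recess: a square hole 18 mm wide, 16 mm deep. The red button cap, 15 mm across, stands 4 mm below the mouth.
- reset_button (a joint): Travel of the red recessed spring button (m): 0 out, 0.008 fully in; about 1 N to start, 6 N fully in; springs back.
- stylus: Pressing stylus, 0.06 kg. Origin on its axis at the underside of its brass collar; z along the axis to the handle. Orange handle 20 mm in diameter, z +6 to +62 mm; collar 30 mm in diameter, z 0 to +6; steel shaft 9 mm in diameter from z 0 down to the tip at -55 mm. Starts upright in the stand, collar resting on its top.
- stylus_tip (a point): Tip of the stylus (stylus frame 0, 0, -55 mm).
- stand: Wooden stand for the stylus, 70 x 70 mm and 66 mm high, fixed. Origin: centre of its underside. A vertical through hole 18 mm in diameter in the middle of its top takes the stylus shaft. Stand and mug may swap places.
- mug: White mug 97 mm high, a bystander; origin centre of its underside.
- grip_2: Loose teal handle 170 mm long lying on the bench, a bystander.
- screwdriver: Red-handled screwdriver 201 mm long lying behind the fixture, a bystander.
- glue_bottle: White glue bottle with a red nozzle, 121 mm high, a bystander; origin centre of its underside.
Mind the look-alikes: they are no part of the job. Leave any blue or purple look-alike of the stylus alone.

How it is judged (in metres and radians):
On the way, in this order (a step that is already met when the one before it is completed fails the run):
1. the jaw is slid open, wide enough for the 54 mm foot (value of joint jaw above 0.0165 m), for 0.1 s.
2. the drive unit is lifted out, its foot above the jaws (z of foot_face in the frame of fixture above 0.06 m), for 0.1 s.
3. the unit stands upright on the bed, button end up, and the jaw is pushed shut against its foot (angle between button_mouth's own y axis and vertical above 3.07 rad and z of foot_face in the frame of fixture between 0.021 and 0.029 m and y of foot_face in the frame of fixture between -0.015 and 0.015 m and x of foot_face in the frame of fixture between -0.03 and -0.024 m and value of joint jaw between 0.0125 and 0.0155 m), for 0.2 s.
4. the stylus tip presses the button in by more than 4 mm while the unit stands clamped (all of step 3 and value of joint reset_button above 0.004 m and contact force between stylus and drive_unit above 1 N and distance between stylus_tip and button_mouth below 0.018 m), for 0.1 s.
At the end, for the whole second after the job is handed in: The unit stands upright (4 deg) on its foot on the bed, button end up, within 15 mm of mid-jaw along and 3 mm across, height within 4 mm, jaw closed on the foot (gap 52.5 to 55.5 mm); button out again; stylus upright in its stand, collar on its top; all at rest (all of step 3 and value of joint reset_button below 0.002 m and horizontal distance between stylus and stand below 0.009 m and z of stylus in the frame of stand between 0.063 and 0.07 m and angle between stylus's own z axis and vertical below 0.12 rad and linear speed of each of drive_unit, stylus below 0.02 m/s); the robot touches nothing.
It fails at once if the mug, loose handle, screwdriver or glue bottle is shifted by more than 30 mm (distance of any of mug, grip_2, screwdriver, glue_bottle from where it was at the start of the episode above 0.03 m).
It fails at once if the fingers touch the button (contact force between the fingers and reset_button above 0.3 N).
It fails at once if the drive unit is dropped or topples: it moves faster than 0.5 m/s while the fingers do not hold it (linear speed of drive_unit above 0.5 m/s and contact force between the fingers and drive_unit below 0.1 N).
It also fails if it takes over 72 s, if anything falls off the work surface, if the arm or the gripper's body presses on something with over 40 N, if the wrist force passes 120 N, or if a joint passes its speed limit or range.

## Working session

There is one attempt and no reset: what is moved stays moved. The work goes in short steps, Python scripts to look and compute and a shell command to move; the robot and the scene stay as the last step left them, time stands still between calls to the robot, and variables do not carry over. Pictures are saved under pics/ and viewed, and the job is handed in when it is done.

```bash
mkdir -p pics; ls
python3 - <<'E'
from rig import telemetry, imaging, ctrl
import cv2,numpy as np
s=telemetry.sense();print(s)
for n in("scene","top"):
    c=imaging.capture(n);cv2.imwrite(f"pics/{n}0.png",cv2.cvtColor(c["frame"],cv2.COLOR_RGB2BGR));np.save(f"pics/{n}0.npy",c,allow_pickle=True)
    print({k:c[k] for k in c if k not in("frame","z_map")})
E
```

```text
pics
{'time_s': 0.0, 'joints': array([ 9.45606962e-01,  3.13454717e-01,  1.49843391e+00, -5.30017031e-07,
        1.33099132e+00, -2.23383074e-01]), 'dq': array([ 1.22961921e-03,  2.48781674e-04, -9.18692967e-04,  4.14538473e-04,
        4.12429461e-05,  8.41272708e-04]), 'tau': array([-1.33671970e-04, -4.12265897e+01, -2.59743100e+01, -1.96105088e-04,
        4.14988594e-03,  2.90797061e-05]), 'eef_pos': array([205.14027517, 482.93534988, 192.93388727]), 'ee_rot': array([-0.58955945,  0.5898814 ,  0.38974043, -0.39059184]), 'force': array([ 0.44763877,  0.70610926, -0.50314388]), 'wrist_torque': array([ 0.04438639, -0.00037503, -0.01042091]), 'grip_width': 1.0023357541223823}
{'fx': 460.61517525256977, 'fy': 460.61517525256977, 'cx': 273.5675896890367, 'cy': 203.00202996640226, 'rvec': array([ 0.65054167, -2.55118885,  1.29273306]), 'tvec': array([ 518.43706942,  187.26177569, 1150.51355905])}
{'fx': 403.5381826210306, 'fy': 403.5381826210306, 'cx': 284.9404703308589, 'cy': 210.3572844748028, 'rvec': array([ 2.13122494, -2.17274994,  0.16621046]), 'tvec': array([ 43.6237514 , 557.45609537, 987.10145861])}
```

View pics/scene0.png

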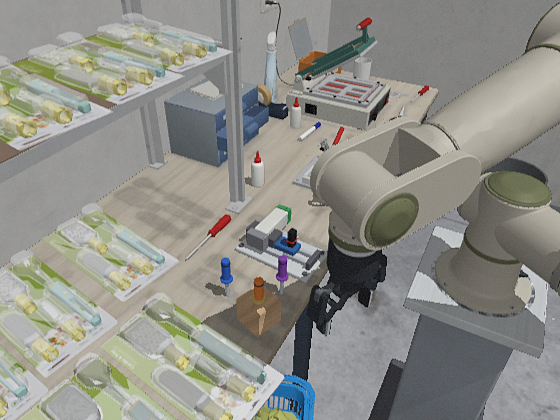

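View pics/top0.png

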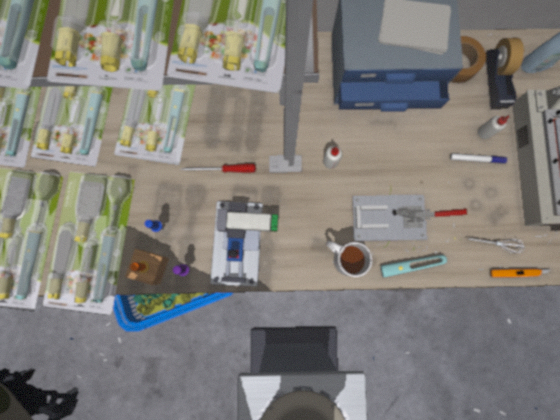

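```bash
cat > h.py <<'E'
import cv2,numpy as np
from rig import telemetry, imaging, ctrl
from scipy.spatial.transform import Rotation as R
def load(n): return np.load(n,allow_pickle=True).item()
def RT(c): return cv2.Rodrigues(np.array(c["rvec"]))[0],np.array(c["tvec"])
def proj(c,p):
    r,t=RT(c);q=r@np.array(p,float)+t
    return np.array([c["fx"]*q[0]/q[2]+c["cx"],c["fy"]*q[1]/q[2]+c["cy"]])
def cloud(c):
    r,t=RT(c);z=c["z_map"];v,u=np.mgrid[:z.shape[0],:z.shape[1]]
    P=np.stack([(u-c["cx"])*z/c["fx"],(v-c["cy"])*z/c["fy"],z],-1)
    W=(P-t)@r; W[z<=0]=np.nan; return W
def onz(c,u,v,h):
    r,t=RT(c);d=r.T@np.array([(u-c["cx"])/c["fx"],(v-c["cy"])/c["fy"],1]);o=-r.T@t
    return o+d*(h-o[2])/d[2]
def snap(n,fn,box=None,k=3):
    c=imaging.capture(n);np.save(f"pics/{fn}.npy",c,allow_pickle=True);crop(c,fn,box,k);return c
def crop(c,fn,box=None,k=3):
    im=cv2.cvtColor(c["frame"],cv2.COLOR_RGB2BGR)
    if box: x0,y0,x1,y1=box;im=cv2.resize(im[y0:y1,x0:x1],None,fx=k,fy=k,interpolation=cv2.INTER_CUBIC)
    cv2.imwrite(f"pics/{fn}.png",im)
def pose():
    s=telemetry.sense();q=s["ee_rot"];return s["eef_pos"],R.from_quat([q[1],q[2],q[3],q[0]]),s
def local(dw):  # world shift mm -> tool cm
    p,r,s=pose();return r.inv().apply(dw)/10
E
python3 - <<'E'
from h import *
for n in("top","scene"):
    c=load(f"pics/{n}0.npy")
    print(n,proj(c,[0,0,0]),proj(c,[205,483,193]),proj(c,[400,0,0]))
c=load("pics/top0.npy");W=cloud(c)
for (u,v) in [(140,265),(160,278),(120,222),(272,222),(250,221),(228,218),(235,243),(236,255),(218,245),(254,270),(333,154),(350,260),(180,270),(153,225),(238,168),(245,210),(240,235)]:
    print((u,v),W[v,u].round(0))
crop(c,"topc",(110,180,310,310),4)
s=load("pics/scene0.npy");crop(s,"scenec",(190,180,340,350),4)
p,r,_=pose();print(r.as_matrix().round(3))
E
```

```text
top [302.77435073 438.25160846] [ 67.50597036 375.78355535] [298.71162663 272.8215776 ]
scene [481.12705712 277.97343291] [340.71214167 336.61947318] [332.39998254 228.19432304]
(140, 265) [426. 371. 113.]
(160, 278) [394. 354.  13.]
(120, 222) [541. 466.  -0.]
(272, 222) [526.  66.  69.]
(250, 221) [529. 120.  69.]
(228, 218) [538. 174.  67.]
(235, 243) [477. 160.  44.]
(236, 255) [446. 152.  86.]
(218, 245) [475. 207.  12.]
(254, 270) [410. 115.  14.]
(333, 154) [688. -87.  95.]
(350, 260) [ 430. -128.   35.]
(180, 270) [413. 278. 117.]
(153, 225) [519. 345. 106.]
(238, 168) [675. 153.  26.]
(245, 210) [559. 133.  55.]
(240, 235) [496. 146.  55.]
[[ 0.391 -0.001 -0.92 ]
 [ 0.92  -0.001  0.391]
 [-0.001 -1.     0.   ]]
```

View pics/topc.png

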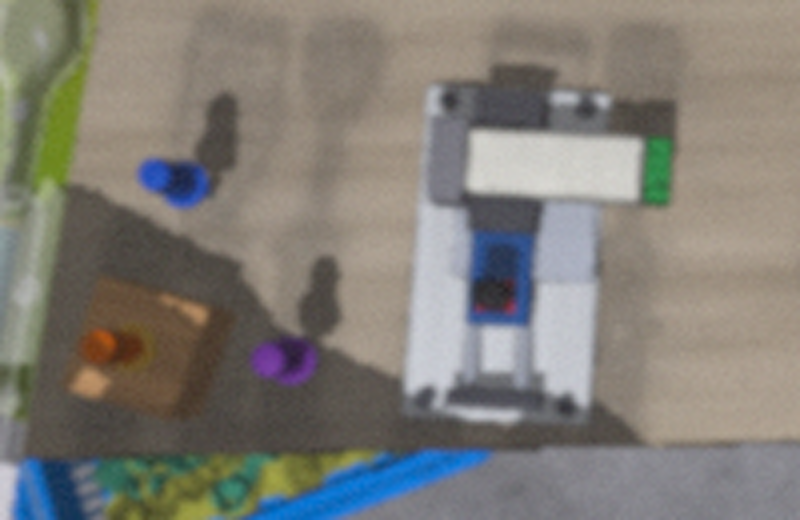

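View pics/scenec.png

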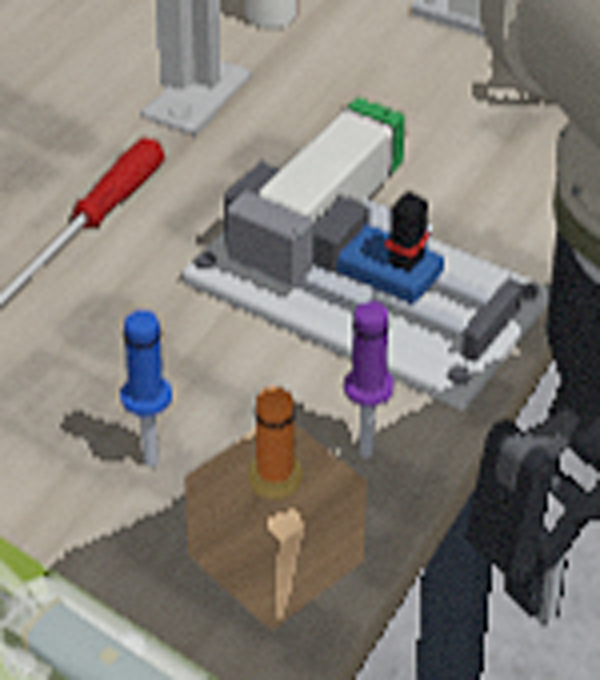

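Run:
```python
from h import *
c=load("pics/top0.npy");W=cloud(c)
for name,pts,h in [("plate",[(430,88),(610,92),(590,420),(405,412)],12)]:
    Q=[onz(c,110+u/4,180+v/4,h)[:2] for u,v in pts];print(np.round(Q,1))
    for i in range(4):
        d=Q[(i+1)%4]-Q[i];print(np.linalg.norm(d).round(1),np.degrees(np.arctan2(d[1],d[0])).round(2))
    print(np.mean(Q,0))
def rect(m,nm):
    P=W[m][:,:2].astype(np.float32);r=cv2.minAreaRect(P);print(nm,len(P),r,"z",np.nanmedian(W[m][:,2]))
X,Y,Z=W[...,0],W[...,1],W[...,2]
roi=(X>350)&(X<620)&(Y>20)&(Y<230)
rect(roi&(Z>64)&(Z<74)&(X>495)&(X<570),"unit")
f=c["frame"].astype(int)
rect(roi&(Z>60)&(Z<74)&(f[...,1]>f[...,0]+40)&(f[...,1]>f[...,2]+30),"green")
wht=roi&(Z>64)&(Z<74)&(f.min(-1)>170);rect(wht,"white")
rect(roi&(Z>50)&(Z<59)&(X>540),"fixjaw");rect(roi&(Z>50)&(Z<59)&(X>470)&(X<515),"movjaw")
rect(roi&(Z>78)&(Z<110)&(X<480),"handle")
rect(roi&(Z>6)&(Z<17),"plate")
roi=(X>330)&(X<520)&(Y>300)&(Y<460)
rect(roi&(Z>60)&(Z<70),"stand");m=roi&(Z>112);rect(m,"sty")
s=load("pics/scene0.npy");W2=cloud(s);m=(W2[...,0]>330)&(W2[...,0]<500)&(W2[...,1]>300)&(W2[...,1]<460)&(W2[...,2]>112)
print(np.nanmean(W2[m],0),m.sum())
m=(W2[...,0]>330)&(W2[...,0]<500)&(W2[...,1]>300)&(W2[...,1]<460)&(W2[...,2]>62)&(W2[...,2]<70)
print(np.nanmean(W2[m],0),m.sum())
```

```text
[[587.6 208.6]
 [582.8  90.9]
 [371.6 106.2]
 [379.  223.7]]
117.8 -92.35
211.7 175.87
117.7 86.4
209.1 -4.13
[480.25029532 157.34589401]
unit 1023 ((533.2562866210938, 128.26852416992188), (150.1001434326172, 52.618377685546875), 88.93157196044922) z 69.39196490242189
green 92 ((525.56982421875, 61.348533630371094), (14.085408210754395, 39.656471252441406), 84.1641616821289) z 69.33727288367479
white 602 ((529.490234375, 124.71028137207031), (102.51500701904297, 36.258731842041016), 86.14094543457031) z 69.4955472954083
fixjaw 169 ((565.5680541992188, 155.65069580078125), (45.43901824951172, 23.60361099243164), 88.6044921875) z 55.438451967130895
movjaw 168 ((499.5127258300781, 130.43885803222656), (102.34500885009766, 22.761341094970703), 85.92225646972656) z 55.24313294057636
handle 73 ((449.60595703125, 163.0519256591797), (21.957204818725586, 16.58205795288086), 89.39460754394531) z 91.83134116750787
plate 1656 ((486.65240478515625, 127.59101867675781), (185.9019317626953, 232.64300537109375), 85.79109954833984) z 12.426792453934953
stand 714 ((455.5059814453125, 369.7186279296875), (72.04936981201172, 138.42242431640625), 71.2781753540039) z 66.52246048650807
sty 98 ((466.72021484375, 368.357177734375), (18.43889808654785, 110.93858337402344), 75.54837799072266) z 126.09712672086577
[420.77336048 383.35210707 122.19004967] 90
[419.32273539 386.12404096  64.38131824] 621
```

```bash
cat >> h.py <<'E'
def boxlines(x0,x1,y0,y1,z0,z1):
    P=[(x,y,z) for x in(x0,x1) for y in(y0,y1) for z in(z0,z1)]
    return [(P[i],P[j]) for i in range(8) for j in range(i) if sum(a!=b for a,b in zip(P[i],P[j]))==1]
def overlay(c,fn,items,box,k):
    x0,y0,x1,y1=box
    im=cv2.cvtColor(c["frame"],cv2.COLOR_RGB2BGR);im=cv2.resize(im[y0:y1,x0:x1],None,fx=k,fy=k,interpolation=cv2.INTER_CUBIC)
    for T,lines,col in items:
        for a,b in lines:
            q=[tuple(int(round(w)) for w in ((proj(c,T(p))-[x0,y0]+.5)*k)) for p in(a,b)]
            cv2.line(im,q[0],q[1],col,1)
    cv2.imwrite(f"pics/{fn}.png",im)
def fx(ox,oy,yaw):
    a=np.radians(yaw);M=np.array([[np.cos(a),-np.sin(a),0],[np.sin(a),np.cos(a),0],[0,0,1]])
    return lambda p:M@np.array(p,float)+[ox,oy,0]
E
cat > ov.py <<'E'
from h import *
import sys
ox,oy,yaw=map(float,sys.argv[1:4])
T=fx(ox,oy,yaw)
L=[(T,boxlines(-180,35,-60,60,0,12),(0,0,255)),(T,boxlines(0,26,-22,22,12,55),(255,0,255)),(T,boxlines(-111,-93,-11,11,42,92),(0,255,255)),(T,boxlines(-40,0,-85,25,25,69),(255,255,0))]
S=fx(421.,385.,-25)
L+=[(S,boxlines(-35,35,-35,35,0,66),(0,255,0)),(S,[((0,0,66),(0,0,128))],(255,255,255))]
overlay(load("pics/top0.npy"),"ovt",L,(110,180,310,310),4)
overlay(load("pics/scene0.npy"),"ovs",L,(190,180,340,330),4)
E
python3 ov.py 552.6 154.5 -3.7
```

```text
(no output)
```

View pics/ovt.png

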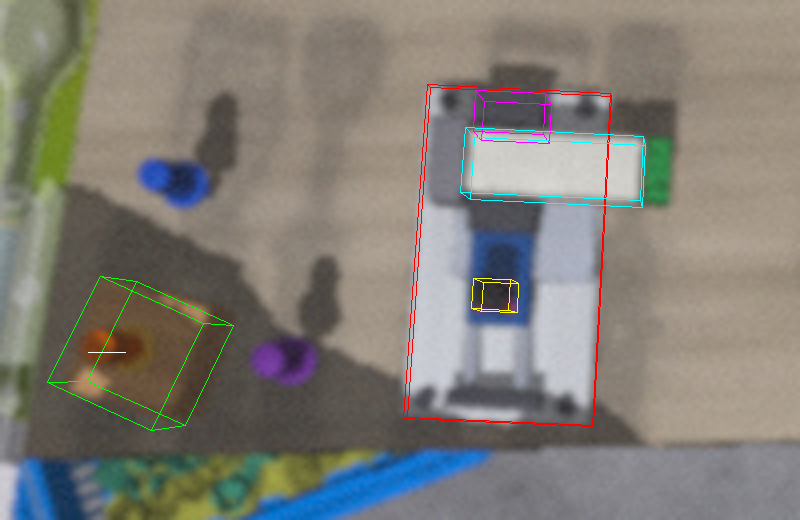

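View pics/ovs.png

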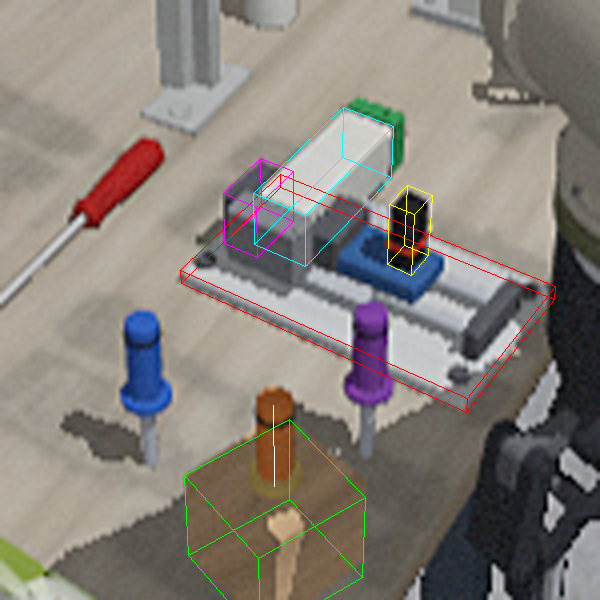

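Run:
```python
from h import *
c=load("pics/top0.npy");s=load("pics/scene0.npy")
print(onz(c,110+97/4,180+346/4,128),onz(c,110+130/4,180+347/4,69))
print(onz(s,190+274/4,180+396/4,128),onz(s,190+274/4,180+482/4,69))
crop(c,"stt",(115,235,185,290),10);crop(s,"sts",(215,265,295,345),8)
```

```text
[423.09226441 378.5906662  128.        ] [422.82374547 379.89776497  69.        ]
[422.17322311 379.90029098 128.        ] [419.34686423 385.57399616  69.        ]
```

View pics/stt.png

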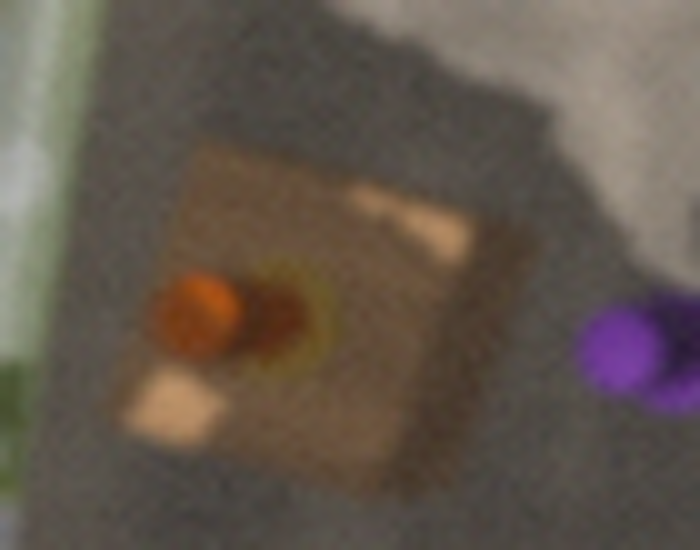

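View pics/sts.png

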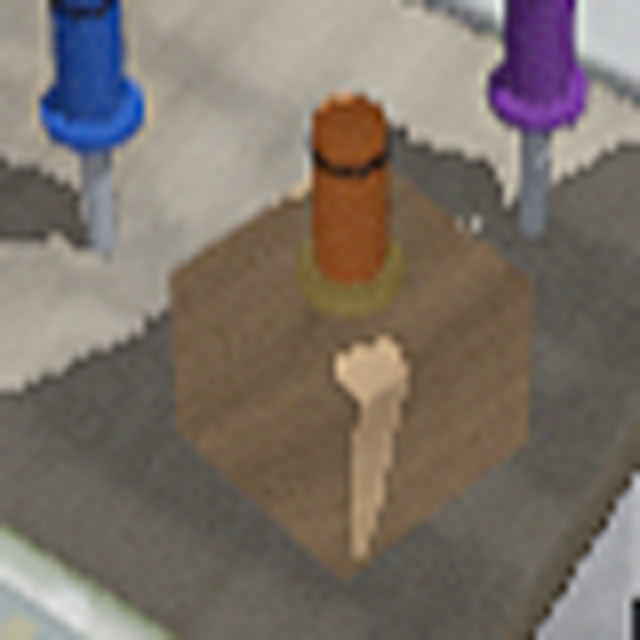

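```bash
cat >> h.py <<'E'
def tgt(x,y,z,yaw=None,tilt=0):
    """tool orientation: x axis along yaw (deg), approach down, tilted about its x axis by tilt deg (world-sense rotation about tool x dir)"""
    p,r,s=pose()
    if yaw is None: rt=r
    else:
        a=np.radians(yaw);X=np.array([np.cos(a),np.sin(a),0]);Y=np.array([0,0,-1.]);Z=np.cross(X,Y)
        rt=R.from_rotvec(np.radians(tilt)*X)*R.from_matrix(np.stack([X,Y,Z],1))
    d=r.inv().apply(np.array([x,y,z])-p)/10; w=(r.inv()*rt).as_rotvec()
    print("delta cm",d.round(2),"twist",w.round(3),"|deg|",np.degrees(np.linalg.norm(w)).round(1))
def st():
    p,r,s=pose();print("t",round(s["time_s"],2),"p",p.round(1),"X",r.apply([1,0,0]).round(3),"Y",r.apply([0,1,0]).round(3),"F",s["force"].round(1),"g",round(s["grip_width"],3),"j",s["joints"].round(2))
E
python3 - <<'E'
from h import *
W=cloud(load("pics/top0.npy"))
for u,v in [(60,220),(20,120),(140,120),(110,40),(210,40),(290,80),(290,130),(290,165),(310,40),(400,90),(95,200)]: print(u,v,W[v,u].round())
T=fx(552.8,154.8,-3.7);h=T([-102,0,0]);print(h)
tgt(h[0],h[1],140,-3.7)
E
```

```text
60 220 [549. 621.   3.]
20 120 [814. 727.  30.]
140 120 [816. 419.   9.]
110 40 [750. 291. 502.]
210 40 [770. 151. 465.]
290 80 [700.  26. 468.]
290 130 [684.  23. 286.]
290 165 [683.  17.  14.]
310 40 [766.  -7. 467.]
400 90 [ 863. -271.   71.]
95 200 [597. 524.  20.]
[451.01260694 161.38229544   0.        ]
delta cm [-19.98   5.31 -35.2 ] twist [ 0.000e+00  1.234e+00 -1.000e-03] |deg| 70.7
```

```bash
python3 -m handwheel '[{"delta_pos":[-2,0,-3.5],"twist":[0,0.12,0],"jaw":0.5},{"delta_pos":[-4,0,-7],"twist":[0,0.24,0],"jaw":0.5},{"delta_pos":[-6,0,-10.5],"twist":[0,0.36,0],"jaw":0.5},{"delta_pos":[-8,0,-14],"twist":[0,0.48,0],"jaw":0.5},{"delta_pos":[-10,0,-17.5],"twist":[0,0.6,0],"jaw":0.5},{"delta_pos":[-12,0,-21],"twist":[0,0.72,0],"jaw":0.5},{"delta_pos":[-14,0,-24.5],"twist":[0,0.84,0],"jaw":0.5},{"delta_pos":[-16,0,-28],"twist":[0,0.96,0],"jaw":0.5},{"delta_pos":[-18,0.5,-31.5],"twist":[0,1.1,0],"jaw":0.5},{"delta_pos":[-20,1,-35.2],"twist":[0,1.234,0],"jaw":0.5}]' 40; python3 -c "
from h import *
st();tgt(451,161.4,62,-3.7)"
```

```text
time_s: 0.93
eef_pos: [451.4, 160.2, 183.5]
ee_rot: [0.707, -0.707, 0.017, -0.017]
force: [-0.0, 1.1, 0.3]
grip_width: 0.499
t 0.93 p [451.4 160.2 183.5] X [ 0.999 -0.047  0.   ] Y [ 0.  0. -1.] F [-0.   1.1  0.3] g 0.499 j [0.1  0.22 1.65 0.   1.28 0.14]
delta cm [-0.05 12.15  0.12] twist [-0.     0.017  0.   ] |deg| 1.0
```

```bash
python3 -m handwheel '[{"delta_pos":[0,2,0.1],"twist":[0,0.017,0],"jaw":0.5},{"delta_pos":[0,4,0.1],"twist":[0,0.017,0],"jaw":0.5},{"delta_pos":[0,6,0.1],"twist":[0,0.017,0],"jaw":0.5},{"delta_pos":[0,8,0.1],"twist":[0,0.017,0],"jaw":0.5},{"delta_pos":[0,10,0.1],"twist":[0,0.017,0],"jaw":0.5},{"delta_pos":[0,11.5,0.1],"twist":[0,0.017,0],"jaw":0.5},{"delta_pos":[0,12.1,0.1],"twist":[0,0.017,0],"jaw":0.5},{"delta_pos":[0,12.1,0.1],"twist":[0,0.017,0],"jaw":0.2},{"delta_pos":[0,12.1,0.1],"twist":[0,0.017,0],"jaw":0.1},{"delta_pos":[0,12.1,0.1],"twist":[0,0.017,0],"jaw":0.1}]' 40; python3 -c "
from h import *
st();snap('scene','g1',(190,180,340,330),4)"
```

```text
time_s: 1.77
eef_pos: [451.3, 163.1, 63.5]
ee_rot: [0.707, -0.707, 0.02, -0.021]
force: [0.1, -0.5, -0.6]
grip_width: 0.107
t 1.77 p [451.3 163.1  63.5] X [ 0.998 -0.058  0.002] Y [ 0.002  0.    -1.   ] F [ 0.1 -0.5 -0.6] g 0.107 j [0.1  0.37 1.8  0.   0.98 0.16]
```

View pics/g1.png

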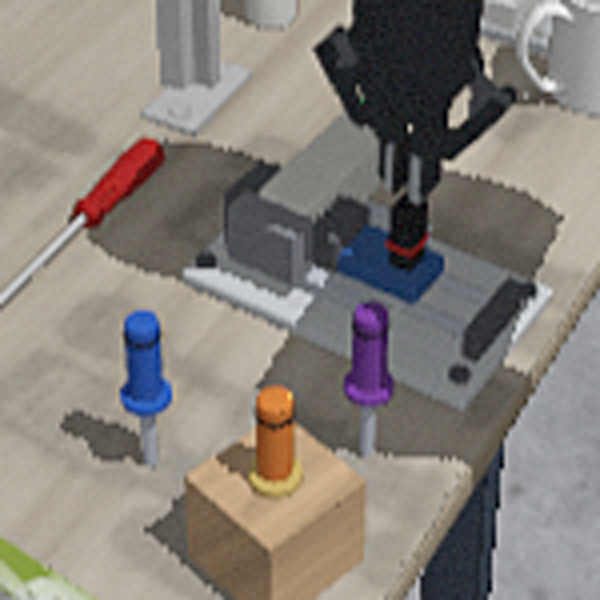

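```bash
python3 -c "
from h import *
c=load('pics/g1.npy');T=fx(552.8,154.8,-3.7)
G=lambda p:np.array(p)
overlay(c,'g1b',[(T,boxlines(-111,-93,-11,11,42,92),(0,255,255)),(G,[((451.3,163.1,63.5),(451.3,163.1,120))],(255,255,255))],(260,190,330,260),10)
t=snap('top','g1t',(205,190,285,260),10)"
```

```text
(no output)
```

View pics/g1b.png

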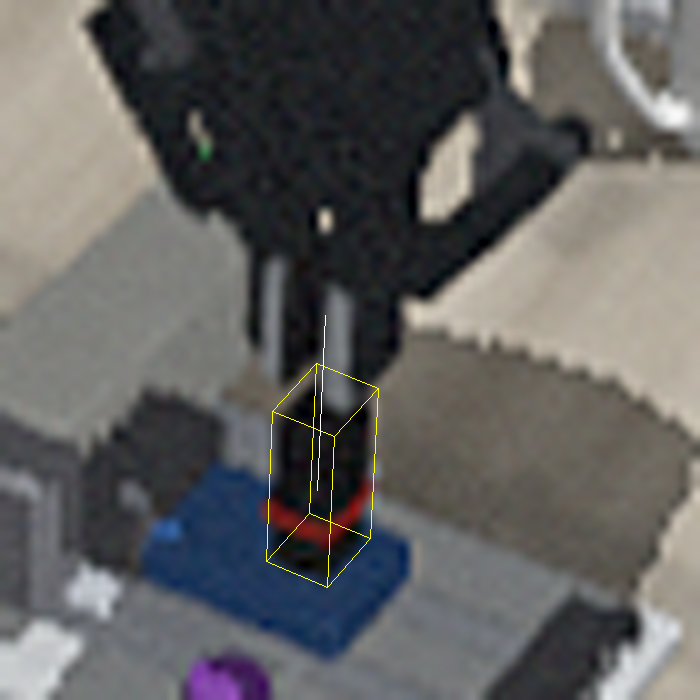

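View pics/g1t.png

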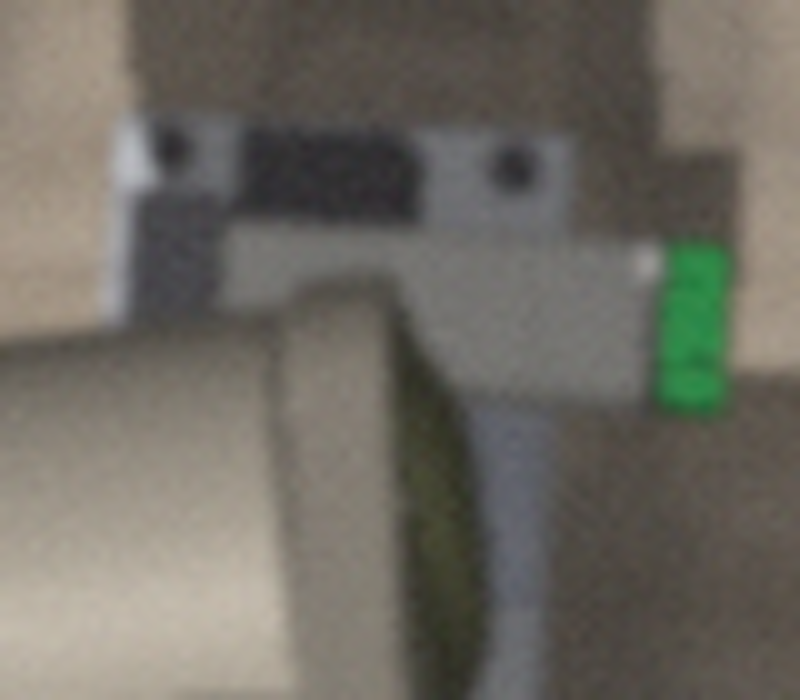

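```bash
python3 -c "
from h import *
c=load('pics/g1.npy');W=cloud(c)
for v in range(214,252,2):
    print(v,[tuple(W[v,u].round().astype(int)) for u in range(284,302,2)])
"
```

```text
214 [(np.int64(469), np.int64(174), np.int64(142)), (np.int64(463), np.int64(174), np.int64(145)), (np.int64(458), np.int64(174), np.int64(147)), (np.int64(457), np.int64(164), np.int64(140)), (np.int64(456), np.int64(155), np.int64(135)), (np.int64(441), np.int64(177), np.int64(155)), (np.int64(437), np.int64(173), np.int64(154)), (np.int64(434), np.int64(169), np.int64(153)), (np.int64(428), np.int64(170), np.int64(155))]
216 [(np.int64(510), np.int64(89), np.int64(63)), (np.int64(463), np.int64(174), np.int64(139)), (np.int64(459), np.int64(171), np.int64(138)), (np.int64(456), np.int64(167), np.int64(136)), (np.int64(455), np.int64(156), np.int64(129)), (np.int64(440), np.int64(178), np.int64(150)), (np.int64(435), np.int64(177), np.int64(151)), (np.int64(433), np.int64(170), np.int64(147)), (np.int64(426), np.int64(175), np.int64(154))]
218 [(np.int64(508), np.int64(92), np.int64(58)), (np.int64(462), np.int64(175), np.int64(134)), (np.int64(458), np.int64(174), np.int64(134)), (np.int64(455), np.int64(169), np.int64(132)), (np.int64(455), np.int64(155), np.int64(123)), (np.int6
[... 6349 characters left out ...]
 np.int64(169), np.int64(41)), (np.int64(435), np.int64(166), np.int64(40)), (np.int64(433), np.int64(159), np.int64(36)), (np.int64(432), np.int64(149), np.int64(28))]
250 [(np.int64(461), np.int64(182), np.int64(35)), (np.int64(454), np.int64(184), np.int64(40)), (np.int64(449), np.int64(183), np.int64(41)), (np.int64(446), np.int64(180), np.int64(40)), (np.int64(441), np.int64(177), np.int64(39)), (np.int64(436), np.int64(176), np.int64(41)), (np.int64(433), np.int64(171), np.int64(39)), (np.int64(433), np.int64(159), np.int64(29)), (np.int64(-9223372036854775808), np.int64(-9223372036854775808), np.int64(-9223372036854775808))]<string>:5: RuntimeWarning: invalid value encountered in cast
```

```bash
python3 -c "
from h import *
st();c=snap('scene','g2',(260,190,330,260),10);st();print(c.keys())"
```

```text
t 1.87 p [451.2 163.1  63.5] X [ 0.998 -0.058  0.002] Y [ 0.002  0.    -1.   ] F [0.2 0.6 0.6] g 0.101 j [0.1  0.37 1.8  0.   0.98 0.16]
t 1.92 p [451.1 163.1  63.3] X [ 0.998 -0.058  0.001] Y [ 0.001  0.    -1.   ] F [-0.5  0.2  0.6] g 0.101 j [0.1  0.37 1.8  0.   0.98 0.16]
dict_keys(['frame', 'z_map', 'fx', 'fy', 'cx', 'cy', 'rvec', 'tvec'])
```

View pics/g2.png

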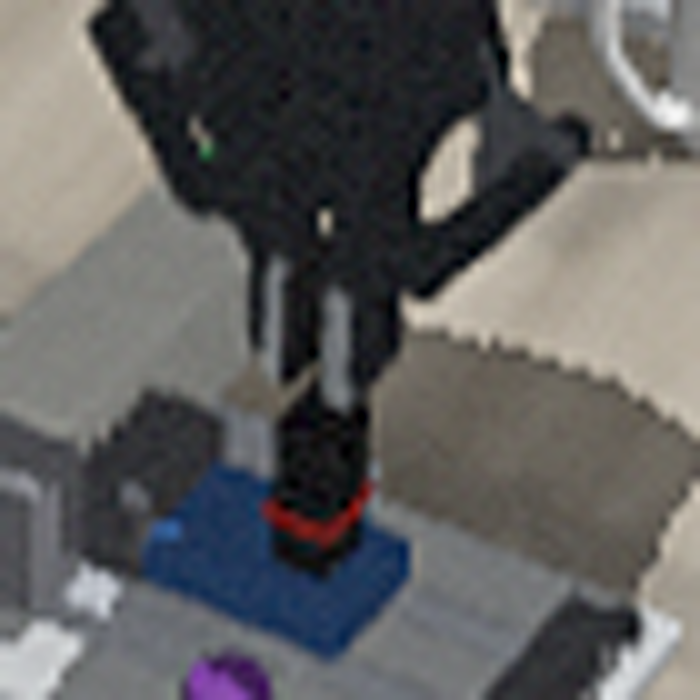

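```bash
python3 -m handwheel '[{"delta_pos":[0,0,0],"twist":[0,0,0],"jaw":0.5},{"delta_pos":[0,0,0],"twist":[0,0,0],"jaw":0.5},{"delta_pos":[0,0,0],"twist":[0,0,0],"jaw":0.5},{"delta_pos":[0,0,0],"twist":[0,0,0],"jaw":0.5},{"delta_pos":[0,0.7,0],"twist":[0,0,0],"jaw":0.5},{"delta_pos":[0,1.4,0],"twist":[0,0,0],"jaw":0.5},{"delta_pos":[0,2.1,0],"twist":[0,0,0],"jaw":0.5},{"delta_pos":[0,2.8,0],"twist":[0,0,0],"jaw":0.5},{"delta_pos":[0,3.2,0],"twist":[0,0,0],"jaw":0.5},{"delta_pos":[0,3.2,0],"twist":[0,0,0],"jaw":0.5}]' 40; python3 -c "
from h import *
st();c=snap('scene','g3',(260,190,330,260),10)"
```

```text
time_s: 2.75
eef_pos: [450.0, 162.9, 29.4]
ee_rot: [-0.707, 0.707, -0.021, 0.02]
force: [1.0, 0.7, 0.2]
grip_width: 0.498
t 2.75 p [450.  162.9  29.4] X [ 0.998 -0.058 -0.002] Y [-0.002 -0.    -1.   ] F [1.  0.7 0.2] g 0.498 j [0.1  0.42 1.83 0.   0.9  0.16]
```

View pics/g3.png

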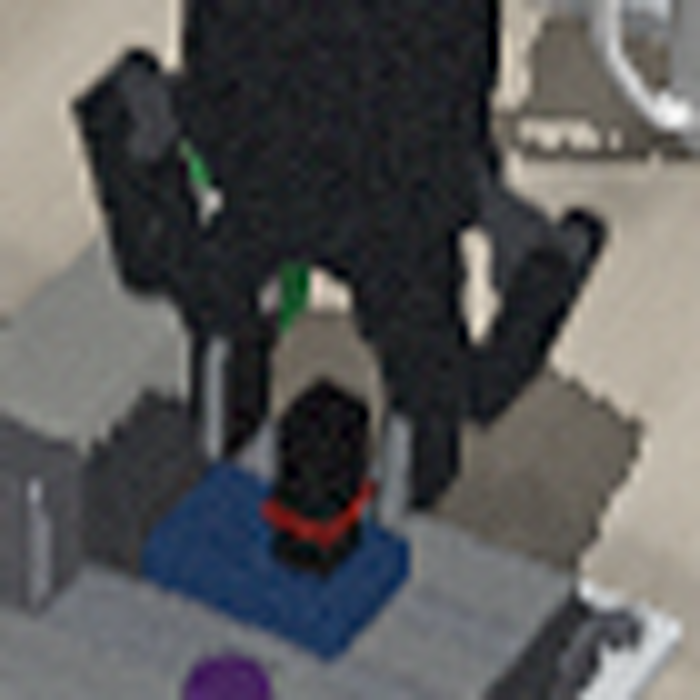

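```bash
python3 -m handwheel '[{"delta_pos":[0,0,0],"twist":[0,0,0],"jaw":0.1},{"delta_pos":[0,0,0],"twist":[0,0,0],"jaw":0.1},{"delta_pos":[0,0,0],"twist":[0,0,0],"jaw":0.1},{"delta_pos":[0,0,0],"twist":[0,0,0],"jaw":0.1},{"delta_pos":[-0.5,0,0],"twist":[0,0,0],"jaw":0.1},{"delta_pos":[-1.1,0,0],"twist":[0,0,0],"jaw":0.1},{"delta_pos":[-1.8,0,0],"twist":[0,0,0],"jaw":0.1},{"delta_pos":[-2.5,0,0],"twist":[0,0,0],"jaw":0.1},{"delta_pos":[-3.0,0,0],"twist":[0,0,0],"jaw":0.1},{"delta_pos":[-3.0,0,0],"twist":[0,0,0],"jaw":0.1}]' 40; python3 -c "
from h import *
st();c=snap('scene','g4',(190,180,340,330),4)"
```

```text
time_s: 3.63
eef_pos: [419.4, 165.3, 30.9]
ee_rot: [0.707, -0.707, 0.021, -0.02]
force: [-2.0, 4.0, 8.1]
grip_width: 0.204
t 3.63 p [419.4 165.3  30.9] X [ 0.998 -0.058 -0.   ] Y [-0.     0.001 -1.   ] F [-2.   4.   8.1] g 0.204 j [0.11 0.37 1.91 0.   0.87 0.17]
```

View pics/g4.png

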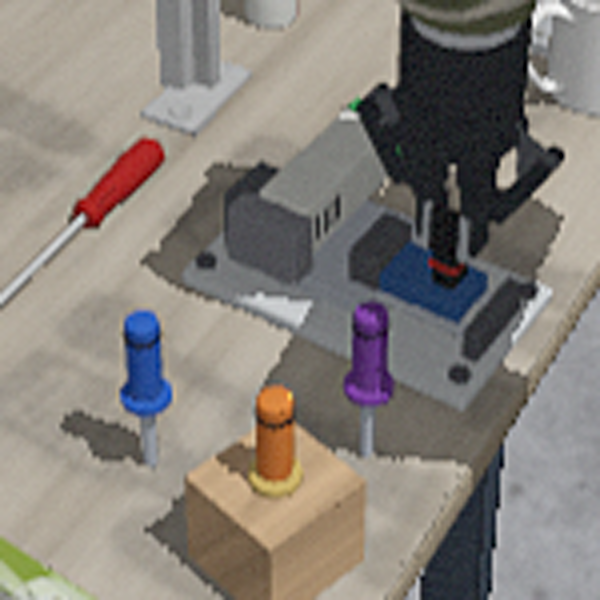

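```bash
python3 -c "
from h import *
c=load('pics/g4.npy');W=cloud(c)
# finger px: left pad crop(425,240)->, right (462,250)
for u in (294,296,298,304,306,308,310):
    print(u,[(v,)+tuple(W[v,u].round().tolist()) for v in range(232,252,2)])
crop(c,'g4c',(275,200,335,260),10)
"
```

```text
294 [(232, 440.0, 172.0, 96.0), (234, 439.0, 174.0, 91.0), (236, 441.0, 170.0, 81.0), (238, 440.0, 171.0, 75.0), (240, 462.0, 122.0, 23.0), (242, 450.0, 148.0, 40.0), (244, 446.0, 155.0, 40.0), (246, 443.0, 162.0, 40.0), (248, 440.0, 169.0, 41.0), (250, 436.0, 176.0, 41.0)]
296 [(232, 432.0, 178.0, 103.0), (234, 433.0, 177.0, 96.0), (236, 433.0, 176.0, 89.0), (238, 432.0, 177.0, 83.0), (240, 432.0, 175.0, 76.0), (242, 433.0, 174.0, 68.0), (244, 443.0, 150.0, 38.0), (246, 439.0, 157.0, 39.0), (248, 436.0, 165.0, 39.0), (250, 431.0, 175.0, 43.0)]
298 [(232, 429.0, 175.0, 102.0), (234, 429.0, 173.0, 95.0), (236, 429.0, 173.0, 88.0), (238, 429.0, 172.0, 82.0), (240, 427.0, 175.0, 78.0), (242, 427.0, 174.0, 70.0), (244, 428.0, 172.0, 62.0), (246, 427.0, 174.0, 57.0), (248, 426.0, 174.0, 51.0), (250, 425.0, 177.0, 47.0)]
304 [(232, 464.0, 52.0, -2.0), (234, 418.0, 161.0, 91.0), (236, 410.0, 179.0, 101.0), (238, 410.0, 179.0, 95.0), (240, 410.0, 178.0, 87.0), (242, 410.0, 177.0, 80.0), (244, 409.0, 179.0, 76.0), (246, 411.0, 173.0, 63.0), (248, 410.0, 175.0, 59.0), (250, 410.0, 172.0, 50.0)]
306 [(232, 407.0, 176.0, 113.0), (234, 404.0, 181.0, 111.0), (236, 406.0, 177.0, 101.0), (238, 405.0, 178.0, 95.0), (240, 406.0, 175.0, 87.0), (242, 405.0, 177.0, 82.0), (244, 405.0, 175.0, 74.0), (246, 405.0, 175.0, 67.0), (248, 409.0, 163.0, 49.0), (250, 409.0, 161.0, 41.0)]
308 [(232, 400.0, 181.0, 119.0), (234, 400.0, 180.0, 112.0), (236, 402.0, 173.0, 100.0), (238, 400.0, 178.0, 97.0), (240, 400.0, 175.0, 89.0), (242, 400.0, 175.0, 83.0), (244, 401.0, 172.0, 74.0), (246, 423.0, 115.0, 13.0), (248, 408.0, 153.0, 42.0), (250, 405.0, 160.0, 42.0)]
310 [(232, 397.0, 175.0, 116.0), (234, 397.0, 174.0, 109.0), (236, 396.0, 175.0, 103.0), (238, 397.0, 172.0, 94.0), (240, 397.0, 172.0, 88.0), (242, 397.0, 169.0, 80.0), (244, 428.0, 90.0, -2.0), (246, 420.0, 110.0, 10.0), (248, 404.0, 149.0, 40.0), (250, 401.0, 156.0, 41.0)]
```

View pics/g4c.png

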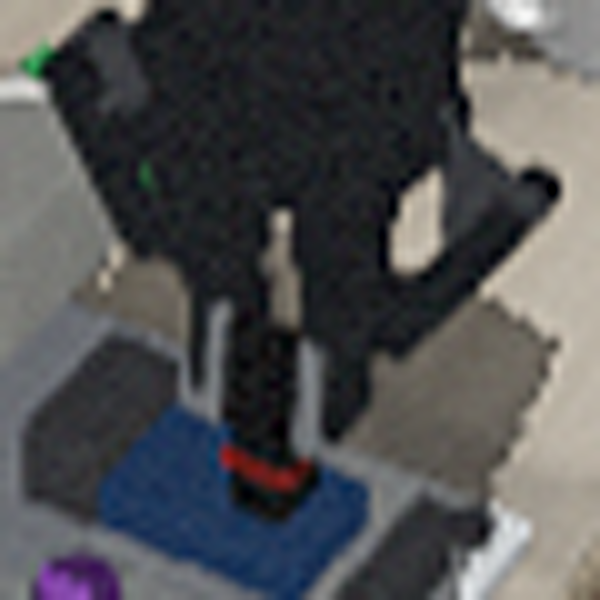

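```bash
python3 -m handwheel '[{"delta_pos":[0,0,0],"twist":[0,0,0],"jaw":0.5},{"delta_pos":[0,0,0],"twist":[0,0,0],"jaw":0.5},{"delta_pos":[0,0,0],"twist":[0,0,0],"jaw":0.5},{"delta_pos":[0,-2,0],"twist":[0,0,0],"jaw":0.5},{"delta_pos":[0,-4,0],"twist":[0,0,0],"jaw":0.7},{"delta_pos":[0,-7,0],"twist":[0.1,0,0],"jaw":0.8},{"delta_pos":[0,-10,0],"twist":[0.2,0,0],"jaw":0.9},{"delta_pos":[0,-12,0],"twist":[0.3,0,0],"jaw":1},{"delta_pos":[0,-13,0],"twist":[0.4,0,0],"jaw":1},{"delta_pos":[0,-14,0],"twist":[0.5,0,0],"jaw":1}]' 40; python3 -c "
from h import *
st()
T=fx(552.8,154.8,-3.7);g=T([-20,-52,50]);M=T([0,0,0]);a=T([0,.7071,-.7071])-M
print(g,a);q=g+a*(19+37-100);print(q);tgt(*q,-3.7,45)"
```

```text
time_s: 4.52
eef_pos: [421.1, 164.6, 172.1]
ee_rot: [0.861, -0.508, 0.013, -0.026]
force: [-0.2, -0.2, -0.2]
grip_width: 0.999
t 4.52 p [421.1 164.6 172.1] X [ 0.998 -0.058  0.003] Y [ 0.031  0.482 -0.875] F [-0.2 -0.2 -0.2] g 0.999 j [-0.23  0.13  1.9   0.53  1.26 -0.37]
[529.48600761 104.19903401  50.        ] [ 0.0456308   0.70562613 -0.7071    ]
[527.47825262  73.15148413  81.1124    ]
delta cm [ 11.12   3.88 -11.87] twist [ 0.281  0.008 -0.001] |deg| 16.1
```

```bash
python3 -m handwheel '[{"delta_pos":[2,0.5,-2],"twist":[0.06,0,0],"jaw":1},{"delta_pos":[4,1,-4],"twist":[0.12,0,0],"jaw":1},{"delta_pos":[6,1.5,-6],"twist":[0.18,0,0],"jaw":1},{"delta_pos":[8,2,-8],"twist":[0.24,0,0],"jaw":1},{"delta_pos":[10,3,-10],"twist":[0.281,0.008,0],"jaw":1},{"delta_pos":[11.12,3.8,-11.87],"twist":[0.281,0.008,0],"jaw":1},{"delta_pos":[11.12,3.88,-11.87],"twist":[0.281,0.008,0],"jaw":1},{"delta_pos":[11.12,3.88,-11.87],"twist":[0.281,0.008,0],"jaw":0.75},{"delta_pos":[11.12,3.88,-11.87],"twist":[0.281,0.008,0],"jaw":0.75},{"delta_pos":[11.12,3.88,-11.87],"twist":[0.281,0.008,0],"jaw":0.75}]' 40; python3 -c "
from h import *
st();c=snap('scene','g5',(230,100,400,260),4);c=snap('top','g5t',(190,170,330,280),5)
"
```

```text
time_s: 5.35
eef_pos: [526.4, 73.6, 80.6]
ee_rot: [0.923, -0.385, 0.014, -0.028]
force: [-0.0, -0.2, 0.6]
grip_width: 0.752
t 5.35 p [526.4  73.6  80.6] X [ 0.998 -0.063 -0.004] Y [ 0.042  0.702 -0.711] F [-0.  -0.2  0.6] g 0.752 j [-0.47  0.57  1.69  0.72  1.34 -0.75]
```

View pics/g5.png

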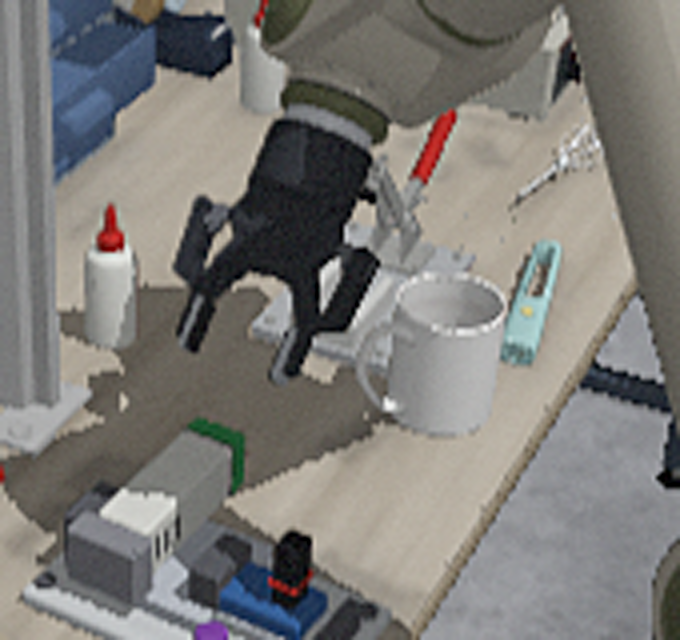

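View pics/g5t.png

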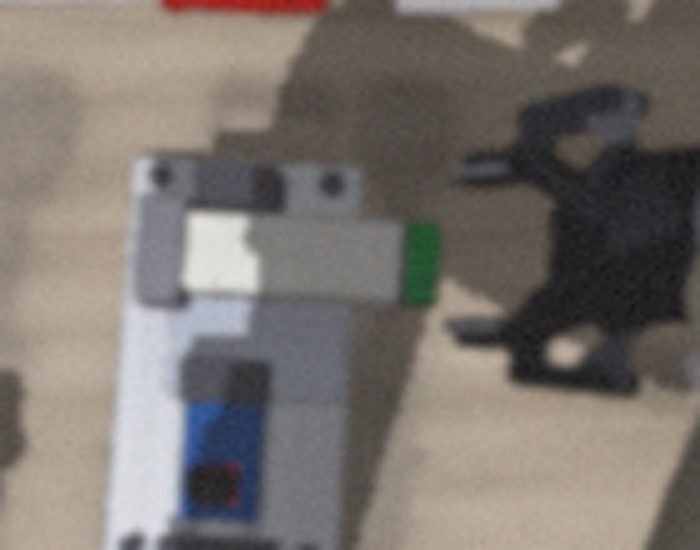

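Compare the true finger-tip location with the report.

```bash
python3 -c "
from h import *
for n in('g5','g5t'):
    c=load(f'pics/{n}.npy');W=cloud(c);p=np.array([526.4,73.6,80.6]);a=np.array([.042,.702,-.711])
    m=(abs(W[...,0]-526)<75)&(abs(W[...,1]-50)<70)&(W[...,2]>78)&(W[...,2]<180)
    P=W[m];d=(P-p)@a;
    f=P[d<-0][:];dd=(f-p)@a;o=np.argsort(-dd)[:25];print(n,len(f));print(np.c_[f[o],dd[o]].round(0)[:25:2])
    L=f[(dd>-60)];print('Lfinger',L[L[:,0]>526].mean(0),'R',L[L[:,0]<526].mean(0),L[:,0].min(),L[:,0].max())
    h=p-37*a
    print(proj(c,h),proj(c,p))
"
```

```text
g5 809
[[561.  46. 115. -42.]
 [559.  38. 107. -42.]
 [490.  49. 114. -43.]
 [487.  49. 115. -43.]
 [491.  52. 119. -44.]
 [556.  43. 114. -44.]
 [488.  53. 120. -44.]
 [486.  43. 112. -45.]
 [558.  34. 108. -46.]
 [562.  45. 120. -47.]
 [558.  40. 115. -47.]
 [557.  48. 124. -47.]
 [488.  39. 112. -48.]]
Lfinger [559.14833971  37.93886098 119.82062855] R [484.83431413  43.25876479 120.50556912] 477.42215507614253 568.6645890293414
[286.45283406 193.24351823] [281.30331597 205.85035423]
g5t 659
[[556.  38. 110. -45.]
 [556.  36. 112. -47.]
 [559.  45. 122. -48.]
 [486.  51. 125. -49.]
 [557.  45. 124. -49.]
 [484.  47. 122. -50.]
 [556.  33. 114. -50.]
 [489.  49. 125. -51.]
 [559.  43. 125. -52.]
 [482.  44. 123. -52.]
 [556.  29. 113. -53.]
 [561.  43. 128. -54.]
 [484.  44. 126. -55.]]
Lfinger [559.99506152  37.98419588 123.53273243] R [485.7529959   45.87506648 126.04020492] 479.18834668260916 568.0858934185874
[279.25695417 220.36001665] [268.61552113 221.20546464]
```

```bash
python3 -c "
from h import *
c=load('pics/g5t.npy')
f=lambda p:((proj(c,p)-[190,170]+.5)*5).round(1)
print(f((524.7,45,69)),f((524.7,45,115)),f((524.7,45,125)))
print('mid', onz(c,190+470/5-.5,170+249/5-.5,115), onz(c,190+420/5-.5,170+263.5/5-.5,69))
c=load('pics/g5.npy');
# scene crop: left finger tip (188,345) right (285,378) ; 
print(onz(c,230+188/4,100+345/4,112),onz(c,230+283/4,100+378/4,112))
T=fx(552.8,154.8,-3.7);g=T([-20,-52,50]);a=T([0,.7071,-.7071])-T([0,0,0])
g[0]-=0
q=g+a*(19+39);print(q);tgt(*q,-3.7,45)
"
```

```text
[454.5 263.6] [454.3 252.5] [454.3 249.9]
mid [526.19976073  37.59825032 115.        ] [525.07465699  61.956927    69.        ]
[559.5007537   37.13879891 112.        ] [485.56487892  40.5448031  112.        ]
[532.13259373 145.12534977   8.9882    ]
delta cm [ 0.12 10.14  0.07] twist [ 0.005 -0.002 -0.003] |deg| 0.4
```

```bash
python3 -c "
from h import *
T=fx(552.8,154.8,-3.7);g=T([-20,-58,52]);a=T([0,.7071,-.7071])-T([0,0,0])
q=g+a*(19+39);print(q);tgt(*q,-3.7,45)
"
```

```text
[531.74539988 139.13785606  10.9882    ]
delta cm [ 0.12  9.58 -0.21] twist [ 0.005 -0.002 -0.003] |deg| 0.4
```

```bash
python3 -m handwheel '[{"delta_pos":[0,1.2,-0.2],"twist":[0,0,0],"jaw":0.75},{"delta_pos":[0,2.4,-0.2],"twist":[0,0,0],"jaw":0.75},{"delta_pos":[0.1,3.6,-0.2],"twist":[0,0,0],"jaw":0.75},{"delta_pos":[0.1,4.8,-0.2],"twist":[0,0,0],"jaw":0.75},{"delta_pos":[0.1,6,-0.2],"twist":[0,0,0],"jaw":0.75},{"delta_pos":[0.1,7.2,-0.2],"twist":[0,0,0],"jaw":0.75},{"delta_pos":[0.1,8.2,-0.2],"twist":[0,0,0],"jaw":0.75},{"delta_pos":[0.1,9,-0.2],"twist":[0,0,0],"jaw":0.75},{"delta_pos":[0.1,9.5,-0.2],"twist":[0,0,0],"jaw":0.75},{"delta_pos":[0.1,9.5,-0.2],"twist":[0,0,0],"jaw":0.75}]' 60; python3 -c "
from h import *
st();c=snap('scene','g6',(230,130,370,260),5);c=snap('top','g6t',(190,170,330,280),5)
"
```

```text
time_s: 6.28
eef_pos: [531.3, 138.9, 10.1]
ee_rot: [0.923, -0.384, 0.015, -0.028]
force: [-0.5, -0.3, -0.7]
grip_width: 0.752
t 6.28 p [531.3 138.9  10.1] X [ 0.998 -0.064 -0.006] Y [ 0.041  0.703 -0.71 ] F [-0.5 -0.3 -0.7] g 0.752 j [-0.35  0.68  1.74  0.82  1.16 -0.8 ]
```

View pics/g6.png

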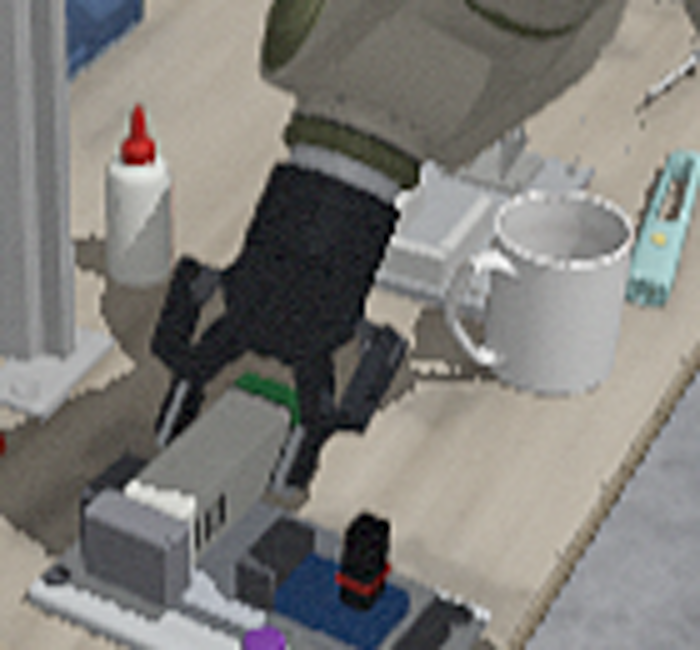

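View pics/g6t.png

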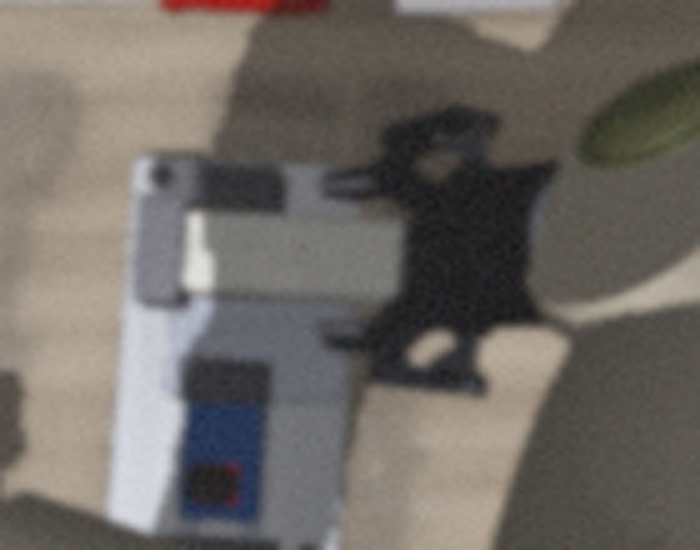

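```bash
python3 -m handwheel '[{"delta_pos":[0.05,0,0],"twist":[0,0,0],"jaw":0.4},{"delta_pos":[0.1,0,0],"twist":[0,0,0],"jaw":0.3},{"delta_pos":[0.1,0,0],"twist":[0,0,0],"jaw":0.3},{"delta_pos":[0.1,0,0],"twist":[0,0,0],"jaw":0.3},{"delta_pos":[0.1,0,0],"twist":[0,0,0],"jaw":0.3},{"delta_pos":[0.1,0,0],"twist":[0,0,0],"jaw":0.3},{"delta_pos":[0.1,0,0],"twist":[0,0,0],"jaw":0.3},{"delta_pos":[0.1,0,0],"twist":[0,0,0],"jaw":0.3},{"delta_pos":[0.1,0,0],"twist":[0,0,0],"jaw":0.3},{"delta_pos":[0.1,0,0],"twist":[0,0,0],"jaw":0.3}]' 70; python3 -c "
from h import *
st()
print('up10 local',local([0,0,100]), 'minusX', local([-6,0.4,0]))
"
```

```text
time_s: 7.22
eef_pos: [531.9, 137.8, 11.3]
ee_rot: [0.923, -0.384, 0.015, -0.028]
force: [-5.8, -4.4, 6.6]
grip_width: 0.458
t 7.22 p [531.9 137.8  11.3] X [ 0.998 -0.063 -0.006] Y [ 0.04   0.703 -0.71 ] F [-5.8 -4.4  6.6] g 0.458 j [-0.35  0.68  1.73  0.82  1.17 -0.8 ]
up10 local [-0.05670134 -7.09914089  7.04265458] minusX [-0.60131808  0.00398621 -0.00082311]
```

```bash
python3 -m handwheel '[{"delta_pos":[-0.2,-0.3,0.3],"twist":[0,0,0],"jaw":0.3},{"delta_pos":[-0.3,-0.9,0.9],"twist":[0,0,0],"jaw":0.3},{"delta_pos":[-0.35,-1.8,1.8],"twist":[0,0,0],"jaw":0.3},{"delta_pos":[-0.35,-2.8,2.8],"twist":[0,0,0],"jaw":0.3},{"delta_pos":[-0.35,-4,4],"twist":[0,0,0],"jaw":0.3},{"delta_pos":[-0.35,-5.2,5.2],"twist":[0,0,0],"jaw":0.3},{"delta_pos":[-0.35,-6.4,6.4],"twist":[0,0,0],"jaw":0.3},{"delta_pos":[-0.35,-7.6,7.6],"twist":[0,0,0],"jaw":0.3},{"delta_pos":[-0.35,-8.5,8.45],"twist":[0,0,0],"jaw":0.3},{"delta_pos":[-0.35,-8.9,8.9],"twist":[0,0,0],"jaw":0.3}]' 70; python3 -c "
from h import *
st();c=snap('scene','g7',(190,80,370,250),4)
"
```

```text
time_s: 8.05
eef_pos: [530.3, 138.6, 138.8]
ee_rot: [0.922, -0.385, 0.013, -0.029]
force: [-0.4, 0.1, -2.6]
grip_width: 0.46
t 8.05 p [530.3 138.6 138.8] X [ 0.998 -0.064 -0.002] Y [ 0.044  0.702 -0.711] F [-0.4  0.1 -2.6] g 0.46 j [-0.35  0.46  1.68  0.76  1.36 -0.6 ]
```

View pics/g7.png

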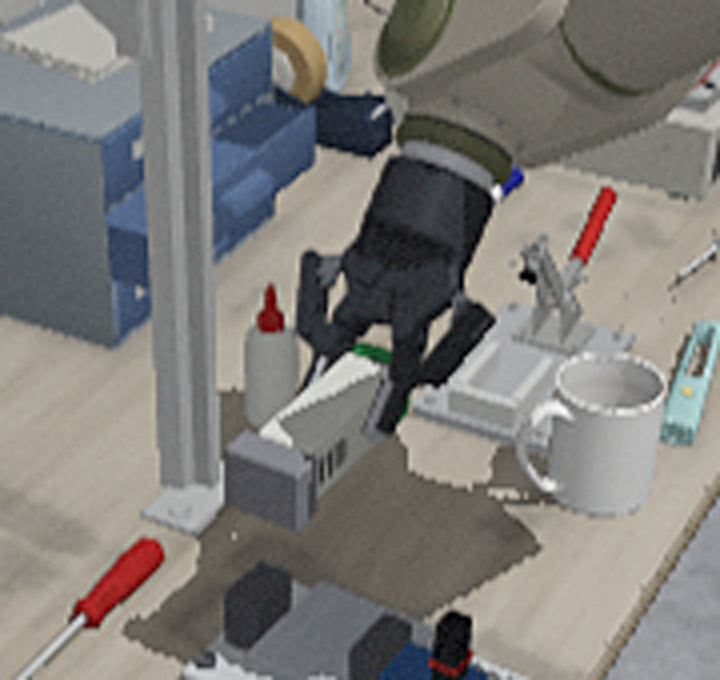

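```bash
cat >> h.py <<'E'
YAW=-3.7; OX,OY=552.8,154.8
def rel(p_t,r_t):
    p,r,s=pose();d=r.inv().apply(np.array(p_t)-p)/10;w=(r.inv()*r_t).as_rotvec();print("delta",d.round(2),"twist",w.round(3),np.degrees(np.linalg.norm(w)).round(1))
E
cat > c1.py <<'E'
from h import *
T=fx(OX,OY,YAW);Rf=R.from_euler('z',YAW,degrees=True)
def inv(w): return Rf.inv().apply(np.array(w)-[OX,OY,0])
pg=np.array([531.9,137.8,11.3]);ag=np.array([.04,.703,-.71]);print("grasp fixture at grasp",inv(pg-58*ag))
p,r,s=pose();q=s["ee_rot"]
r0=R.from_quat([-.384,.015,-.028,.923])
X=Rf.apply([1,0,0])
rt=R.from_rotvec(-np.pi/2*X)*r0
a=rt.apply([0,1,0]);print("a",a)
gx=inv(pg-58*ag)[0]
for z in (160,):
  g=T([gx-11,5,z]);pt=g+58*a;print(pt)
  rel(pt,rt); rel((p+pt)/2+[0,0,15], R.from_rotvec(-np.pi/4*X)*r0)
E
python3 c1.py
```

```text
grasp fixture at grasp [-19.44331108 -59.15201713  52.48      ]
a [-0.05110849 -0.70760125 -0.70476123]
[519.7785136  120.71328278 119.12384852]
delta [-0.94  0.09 -2.71] twist [-1.569  0.007 -0.   ] 89.9
delta [-0.47 -1.02 -0.3 ] twist [-0.783  0.005  0.002] 44.9
```

```bash
python3 -m handwheel '[{"delta_pos":[0,-0.1,0],"twist":[-0.04,0,0],"jaw":0.3},{"delta_pos":[-0.05,-0.2,0],"twist":[-0.12,0,0],"jaw":0.3},{"delta_pos":[-0.1,-0.3,0],"twist":[-0.2,0,0],"jaw":0.3},{"delta_pos":[-0.15,-0.4,0],"twist":[-0.28,0,0],"jaw":0.3},{"delta_pos":[-0.2,-0.5,0],"twist":[-0.36,0,0],"jaw":0.3},{"delta_pos":[-0.25,-0.6,-0.1],"twist":[-0.45,0,0],"jaw":0.3},{"delta_pos":[-0.3,-0.7,-0.1],"twist":[-0.54,0,0],"jaw":0.3},{"delta_pos":[-0.4,-0.8,-0.2],"twist":[-0.63,0,0],"jaw":0.3},{"delta_pos":[-0.45,-0.9,-0.2],"twist":[-0.71,0,0],"jaw":0.3},{"delta_pos":[-0.47,-1,-0.3],"twist":[-0.783,0.005,0],"jaw":0.3}]' 70; python3 -c "
from h import *
st()";python3 c1.py
```

```text
time_s: 8.93
eef_pos: [524.2, 130.4, 141.5]
ee_rot: [-0.705, 0.709, -0.027, 0.022]
force: [0.0, 1.1, -2.7]
grip_width: 0.46
t 8.93 p [524.2 130.4 141.5] X [ 0.998 -0.069 -0.007] Y [-0.007 -0.005 -1.   ] F [ 0.   1.1 -2.7] g 0.46 j [ 0.03  0.4   1.52 -0.01  1.23  0.1 ]
grasp fixture at grasp [-19.44331108 -59.15201713  52.48      ]
a [-0.05110849 -0.70760125 -0.70476123]
[519.7785136  120.71328278 119.12384852]
delta [-0.36  2.25 -0.98] twist [-0.783  0.004 -0.004] 44.9
delta [-0.19 -0.38 -0.5 ] twist [ 0.002 -0.001 -0.002] 0.2
```

```bash
python3 -m handwheel '[{"delta_pos":[0,0,0],"twist":[-0.06,0,0],"jaw":0.3},{"delta_pos":[-0.05,0,-0.1],"twist":[-0.14,0,0],"jaw":0.3},{"delta_pos":[-0.1,0.2,-0.2],"twist":[-0.23,0,0],"jaw":0.3},{"delta_pos":[-0.15,0.5,-0.3],"twist":[-0.32,0,0],"jaw":0.3},{"delta_pos":[-0.2,0.8,-0.4],"twist":[-0.41,0,0],"jaw":0.3},{"delta_pos":[-0.25,1.2,-0.5],"twist":[-0.5,0,0],"jaw":0.3},{"delta_pos":[-0.3,1.6,-0.7],"twist":[-0.59,0,0],"jaw":0.3},{"delta_pos":[-0.36,2,-0.9],"twist":[-0.68,0.004,-0.004],"jaw":0.3},{"delta_pos":[-0.36,2.25,-0.98],"twist":[-0.75,0.004,-0.004],"jaw":0.3},{"delta_pos":[-0.36,2.25,-0.98],"twist":[-0.783,0.004,-0.004],"jaw":0.3}]' 70; python3 -c "
from h import *
st();c=snap('scene','g8',(190,80,370,250),4);c=snap('top','g8t',(170,160,310,280),5)";python3 c1.py
```

```text
time_s: 9.77
eef_pos: [518.9, 121.1, 116.8]
ee_rot: [-0.381, 0.924, -0.033, 0.01]
force: [-0.0, -0.3, -3.1]
grip_width: 0.46
t 9.77 p [518.9 121.1 116.8] X [ 0.998 -0.07  -0.006] Y [-0.054 -0.708 -0.705] F [-0.  -0.3 -3.1] g 0.46 j [ 0.36  0.69  1.35 -0.7   1.52  0.62]
grasp fixture at grasp [-19.44331108 -59.15201713  52.48      ]
a [-0.05110849 -0.70760125 -0.70476123]
[519.7785136  120.71328278 119.12384852]
delta [ 0.03 -0.09 -0.13] twist [-0.003  0.003 -0.002] 0.3
delta [ 0.01 -1.11 -1.12] twist [ 0.782 -0.002 -0.   ] 44.8
```

View pics/g8.png

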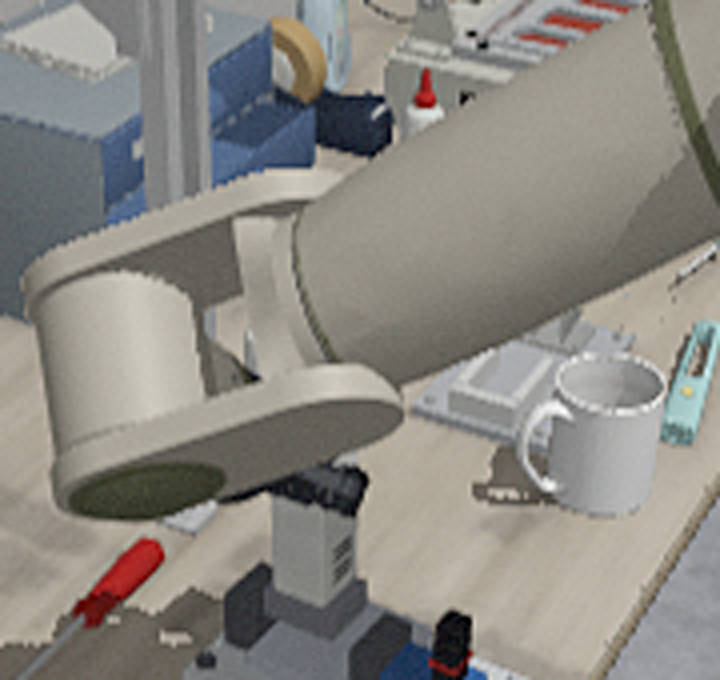

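View pics/g8t.png

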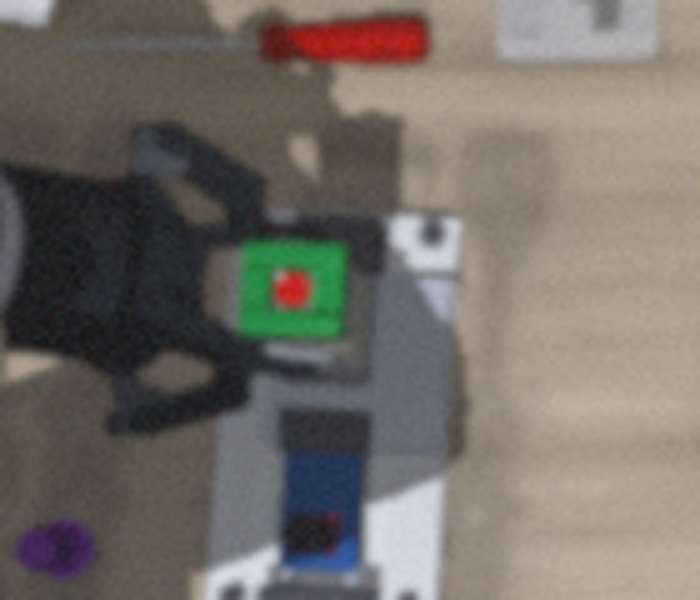

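```bash
python3 -c "
from h import *
c=load('pics/g8t.npy');W=cloud(c)
f=c['frame'].astype(int);g=(f[...,1]>f[...,0]+40)&(f[...,1]>f[...,2]+30)&(W[...,2]>150)
print(W[g].mean(0),W[g].min(0),W[g].max(0),g.sum())
b=onz(c,170+292/5-.5,160+290/5-.5,196)
Rf=R.from_euler('z',YAW,degrees=True)
for w in(b,W[g].mean(0)):print(w,Rf.inv().apply(w-[OX,OY,0]))
s=load('pics/g8.npy');W=cloud(s)
# foot bottom corners in scene crop
for u,v in [(310,640),(270,605),(362,600),(315,560)]:
    print(u,v,W[int(80+v/4),int(190+u/4)],Rf.inv().apply(W[int(80+v/4),int(190+u/4)]-[OX,OY,0]))
print(local([0,0,-20]))
crop(s,'g8c',(235,190,305,250),10)
"
```

```text
[522.26415155 156.44857516 200.85431654] [500.82337702 134.75762856 156.90972653] [548.89124654 177.98642442 206.37689543] 331
[522.47689718 157.4605958  196.        ] [-30.43159229   0.69823028 196.        ]
[522.26415155 156.44857516 200.85431654] [-30.57858645  -0.32540988 200.85431654]
310 640 [523.60938848 158.23689038  24.00123537] [-29.35155762   1.54598904  24.00123537]
270 605 [543.78604981 175.6395504   59.50721548] [-10.33998597  20.21442181  59.50721548]
362 600 [492.29274546 145.64114693  61.93556452] [-59.79009239 -13.04443533  61.93556452]
315 560 [508.64783085 181.11813519 113.3993918 ] [-45.75850919  23.41403676 113.3993918 ]
[0.00953738 1.41445134 1.41394358]
```

View pics/g8c.png

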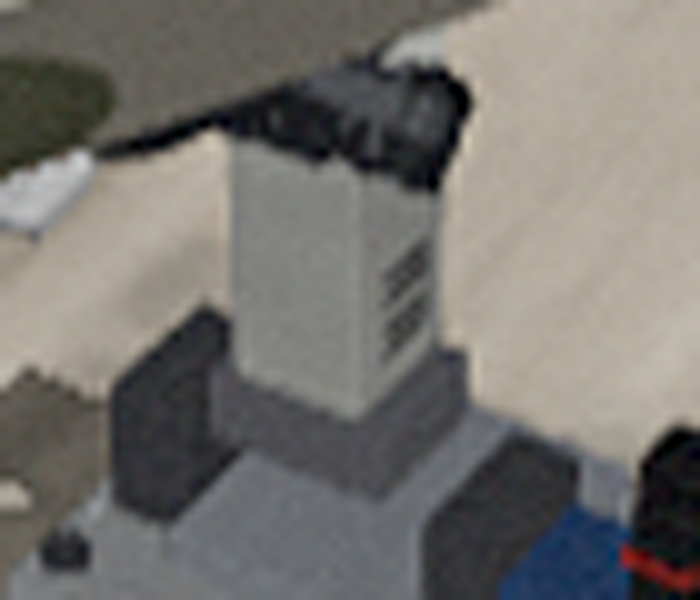

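```bash
python3 -m handwheel '[{"delta_pos":[0,0.2,0.2],"twist":[0,0,0],"jaw":0.3},{"delta_pos":[0,0.45,0.45],"twist":[0,0,0],"jaw":0.3},{"delta_pos":[0,0.7,0.7],"twist":[0,0,0],"jaw":0.3},{"delta_pos":[0,0.95,0.95],"twist":[0,0,0],"jaw":0.3},{"delta_pos":[0,1.15,1.15],"twist":[0,0,0],"jaw":0.3},{"delta_pos":[0,1.3,1.3],"twist":[0,0,0],"jaw":0.3},{"delta_pos":[0,1.4,1.4],"twist":[0,0,0],"jaw":0.3},{"delta_pos":[0,1.5,1.5],"twist":[0,0,0],"jaw":0.3},{"delta_pos":[0,1.5,1.5],"twist":[0,0,0],"jaw":0.3},{"delta_pos":[0,1.5,1.5],"twist":[0,0,0],"jaw":0.3}]' 70; python3 -c "
from h import *
st();c=snap('scene','g9',(235,190,305,250),10);c=snap('top','g9t',(170,160,310,280),5);W=cloud(c)
f=c['frame'].astype(int);g=(f[...,1]>f[...,0]+40)&(f[...,1]>f[...,2]+30)&(W[...,2]>150)
print(np.median(W[g],0))
W=cloud(load('pics/g8t.npy'));f=load('pics/g8t.npy')['frame'].astype(int);g=(f[...,1]>f[...,0]+40)&(f[...,1]>f[...,2]+30)&(W[...,2]>150);print(np.median(W[g],0))
"
```

```text
time_s: 10.7
eef_pos: [520.2, 120.4, 98.0]
ee_rot: [-0.383, 0.923, -0.033, 0.013]
force: [-0.3, 0.8, -2.6]
grip_width: 0.464
t 10.7 p [520.2 120.4  98. ] X [ 0.997 -0.071 -0.001] Y [-0.051 -0.705 -0.707] F [-0.3  0.8 -2.6] g 0.464 j [ 0.36  0.72  1.36 -0.7   1.49  0.65]
[522.86825521 156.71124586 183.62240134]
[522.36632299 156.43434388 202.23537288]
```

View pics/g9.png

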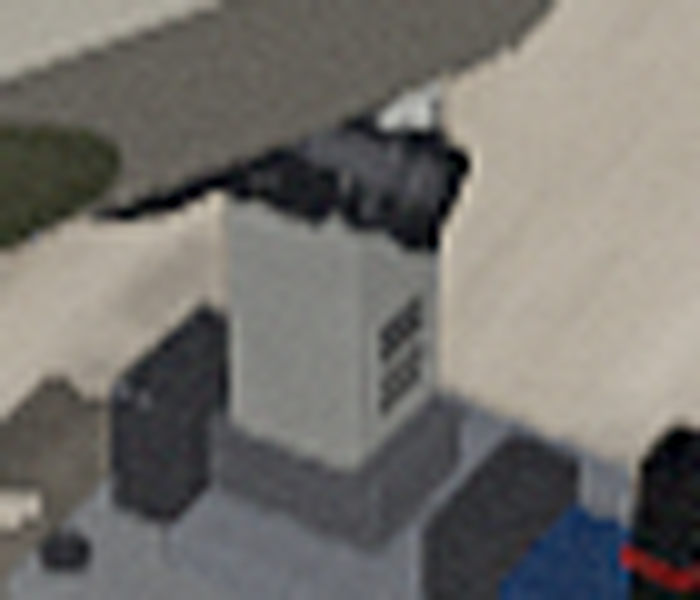

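```bash
python3 -m handwheel '[{"delta_pos":[0,0.1,0.1],"twist":[0,0,0],"jaw":0.3},{"delta_pos":[0,0.2,0.2],"twist":[0,0,0],"jaw":0.3},{"delta_pos":[0,0.3,0.3],"twist":[0,0,0],"jaw":0.3},{"delta_pos":[0,0.38,0.38],"twist":[0,0,0],"jaw":0.3},{"delta_pos":[0,0.44,0.44],"twist":[0,0,0],"jaw":0.3},{"delta_pos":[0,0.5,0.5],"twist":[0,0,0],"jaw":0.3},{"delta_pos":[0,0.53,0.53],"twist":[0,0,0],"jaw":0.3},{"delta_pos":[0,0.55,0.55],"twist":[0,0,0],"jaw":0.3},{"delta_pos":[0,0.55,0.55],"twist":[0,0,0],"jaw":0.3},{"delta_pos":[0,0.55,0.55],"twist":[0,0,0],"jaw":0.3}]' 70; python3 -c "
from h import *
st();c=snap('top','g10t',(170,160,310,280),5);W=cloud(c)
f=c['frame'].astype(int);g=(f[...,1]>f[...,0]+40)&(f[...,1]>f[...,2]+30)&(W[...,2]>150)
print(np.median(W[g],0))
"
```

```text
time_s: 11.63
eef_pos: [520.1, 120.4, 90.2]
ee_rot: [-0.383, 0.923, -0.033, 0.013]
force: [-0.2, -0.3, -2.1]
grip_width: 0.459
t 11.63 p [520.1 120.4  90.2] X [ 0.997 -0.071 -0.001] Y [-0.051 -0.705 -0.707] F [-0.2 -0.3 -2.1] g 0.459 j [ 0.36  0.73  1.37 -0.7   1.48  0.66]
[522.06649297 155.35753461 175.83443722]
```

Just above the bed; lower slowly another couple of millimetres.

```bash
python3 -m handwheel '[{"delta_pos":[0,0.02,0.02],"twist":[0,0,0],"jaw":0.3},{"delta_pos":[0,0.04,0.04],"twist":[0,0,0],"jaw":0.3},{"delta_pos":[0,0.06,0.06],"twist":[0,0,0],"jaw":0.3},{"delta_pos":[0,0.08,0.08],"twist":[0,0,0],"jaw":0.3},{"delta_pos":[0,0.1,0.1],"twist":[0,0,0],"jaw":0.3},{"delta_pos":[0,0.12,0.12],"twist":[0,0,0],"jaw":0.3},{"delta_pos":[0,0.12,0.12],"twist":[0,0,0],"jaw":0.3},{"delta_pos":[0,0.12,0.12],"twist":[0,0,0],"jaw":0.3},{"delta_pos":[0,0.12,0.12],"twist":[0,0,0],"jaw":0.3},{"delta_pos":[0,0.12,0.12],"twist":[0,0,0],"jaw":0.3}]' 70; python3 -c "
from h import *
st();c=snap('scene','g11',(235,190,305,250),10)
"
```

```text
time_s: 12.52
eef_pos: [520.1, 120.5, 90.0]
ee_rot: [-0.382, 0.923, -0.033, 0.013]
force: [-4.7, 3.0, 10.0]
grip_width: 0.462
t 12.52 p [520.1 120.5  90. ] X [ 0.997 -0.071 -0.   ] Y [-0.051 -0.706 -0.707] F [-4.7  3.  10. ] g 0.462 j [ 0.36  0.73  1.37 -0.7   1.48  0.66]
```

View pics/g11.png

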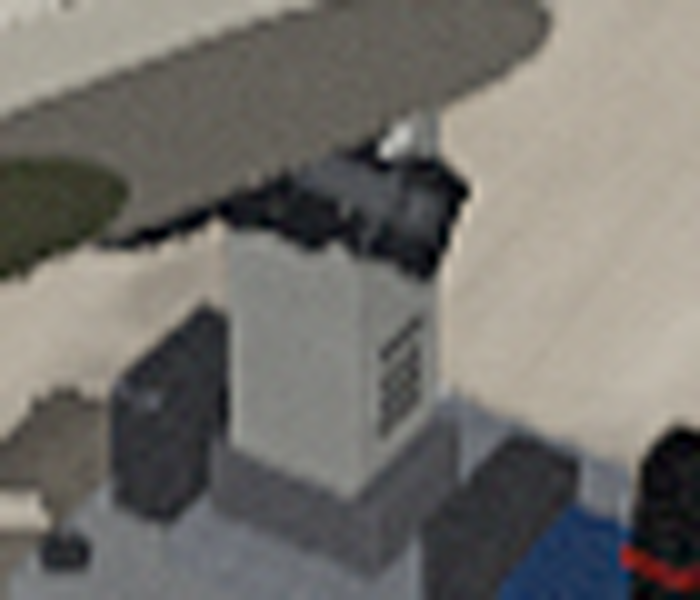

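```bash
python3 -m handwheel '[{"delta_pos":[0,-0.06,-0.06],"twist":[0,0,0],"jaw":0.3},{"delta_pos":[0,-0.08,-0.08],"twist":[0,0,0],"jaw":0.45},{"delta_pos":[0,-0.08,-0.08],"twist":[0,0,0],"jaw":0.5},{"delta_pos":[0,-0.08,-0.08],"twist":[0,0,0],"jaw":0.55},{"delta_pos":[0,-0.08,-0.08],"twist":[0,0,0],"jaw":0.6},{"delta_pos":[0,-0.08,-0.08],"twist":[0,0,0],"jaw":0.7},{"delta_pos":[0,-0.08,-0.08],"twist":[0,0,0],"jaw":0.75},{"delta_pos":[0,-0.08,-0.08],"twist":[0,0,0],"jaw":0.75},{"delta_pos":[0,-0.08,-0.08],"twist":[0,0,0],"jaw":0.75},{"delta_pos":[0,-0.08,-0.08],"twist":[0,0,0],"jaw":0.75}]' 70; python3 -c "
from h import *
st();c=snap('top','g12t',(170,160,310,280),5)
"
```

```text
time_s: 13.4
eef_pos: [520.1, 120.4, 89.6]
ee_rot: [-0.383, 0.923, -0.033, 0.013]
force: [0.7, 0.6, 0.6]
grip_width: 0.75
t 13.4 p [520.1 120.4  89.6] X [ 0.997 -0.071 -0.002] Y [-0.051 -0.705 -0.707] F [0.7 0.6 0.6] g 0.75 j [ 0.36  0.73  1.37 -0.7   1.47  0.66]
```

View pics/g12t.png

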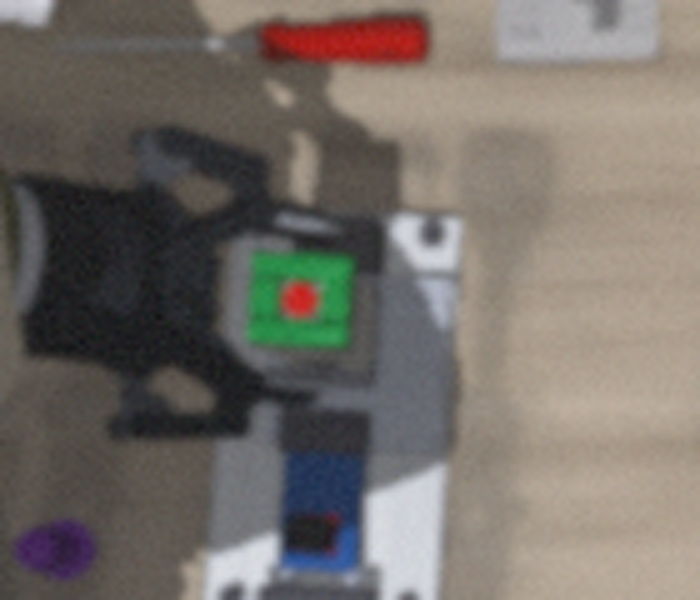

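```bash
python3 -m handwheel '[{"delta_pos":[0,-0.5,0],"twist":[0,0,0],"jaw":0.75},{"delta_pos":[0,-1.2,0],"twist":[0,0,0],"jaw":0.75},{"delta_pos":[0,-2.2,0],"twist":[0,0,0],"jaw":0.75},{"delta_pos":[0,-3.4,0],"twist":[0,0,0],"jaw":0.75},{"delta_pos":[0,-4.8,0],"twist":[0,0,0],"jaw":0.75},{"delta_pos":[0,-6.4,0],"twist":[0,0,0],"jaw":0.75},{"delta_pos":[0,-8,0],"twist":[0,0,0],"jaw":0.75},{"delta_pos":[0,-10,0],"twist":[0,0,0],"jaw":0.75},{"delta_pos":[0,-12,0],"twist":[0,0,0],"jaw":0.5},{"delta_pos":[0,-14,0],"twist":[0,0,0],"jaw":0.3}]' 70; python3 -c "
from h import *
st()
T=fx(OX,OY,YAW);h=T([-102-30-9-10,0,0]);print(h)
tgt(h[0]-15,h[1],160,-3.7); tgt(h[0]-15,h[1]+40,200,-3.7)
"
```

```text
time_s: 14.28
eef_pos: [527.1, 220.5, 190.1]
ee_rot: [-0.383, 0.923, -0.033, 0.013]
force: [0.5, 0.0, -0.5]
grip_width: 0.472
t 14.28 p [527.1 220.5 190.1] X [ 0.998 -0.071 -0.001] Y [-0.051 -0.705 -0.708] F [ 0.5  0.  -0.5] g 0.472 j [ 0.5   0.75  1.03 -0.66  1.79  0.57]
[402.11474164 164.54437855   0.        ]
delta cm [-13.56   6.78  -2.51] twist [ 0.784 -0.005 -0.003] |deg| 44.9
delta cm [-13.85   1.13  -2.51] twist [ 0.784 -0.005 -0.003] |deg| 44.9
```

```bash
python3 -m handwheel '[{"delta_pos":[-1.4,-0.2,-0.3],"twist":[0.08,0,0],"jaw":0.5},{"delta_pos":[-2.8,-0.2,-0.6],"twist":[0.16,0,0],"jaw":0.5},{"delta_pos":[-4.2,0,-0.9],"twist":[0.24,0,0],"jaw":0.5},{"delta_pos":[-5.6,0.2,-1.2],"twist":[0.32,0,0],"jaw":0.5},{"delta_pos":[-7,0.4,-1.5],"twist":[0.4,0,0],"jaw":0.5},{"delta_pos":[-8.4,0.6,-1.8],"twist":[0.48,0,0],"jaw":0.5},{"delta_pos":[-9.8,0.8,-2.1],"twist":[0.56,0,0],"jaw":0.5},{"delta_pos":[-11.2,1,-2.4],"twist":[0.64,0,0],"jaw":0.5},{"delta_pos":[-11.6,1.1,-2.5],"twist":[0.72,0,0],"jaw":0.5},{"delta_pos":[-11.6,1.13,-2.51],"twist":[0.784,-0.005,-0.003],"jaw":0.5}]' 40; python3 -c "
from h import *
st();c=snap('top','g13t',(170,160,310,280),5)
c=snap('scene','g13',(190,150,370,300),4)
T=fx(OX,OY,YAW);h=T([-102-30,0,0]);print(h)
tgt(h[0],h[1],120,86.3)
"
```

```text
time_s: 15.12
eef_pos: [409.2, 202.2, 200.2]
ee_rot: [0.708, -0.706, 0.022, -0.023]
force: [-0.8, -0.2, 0.3]
grip_width: 0.497
t 15.12 p [409.2 202.2 200.2] X [ 0.998 -0.064  0.002] Y [ 0.002  0.003 -1.   ] F [-0.8 -0.2  0.3] g 0.497 j [0.2  0.15 1.68 0.   1.3  0.26]
[421.07513839 163.31826469   0.        ]
delta cm [ 1.36  7.99 -3.69] twist [ 1.000e-03 -1.573e+00  1.000e-03] |deg| 90.1
```

View pics/g13t.png

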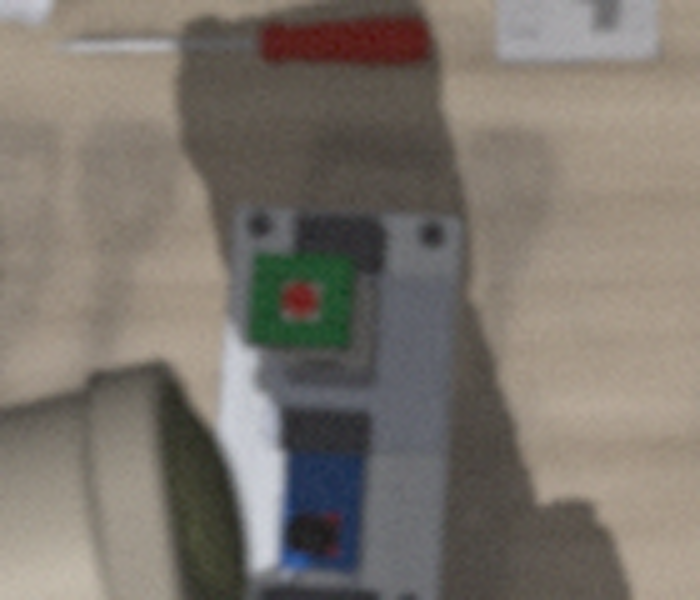

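View pics/g13.png

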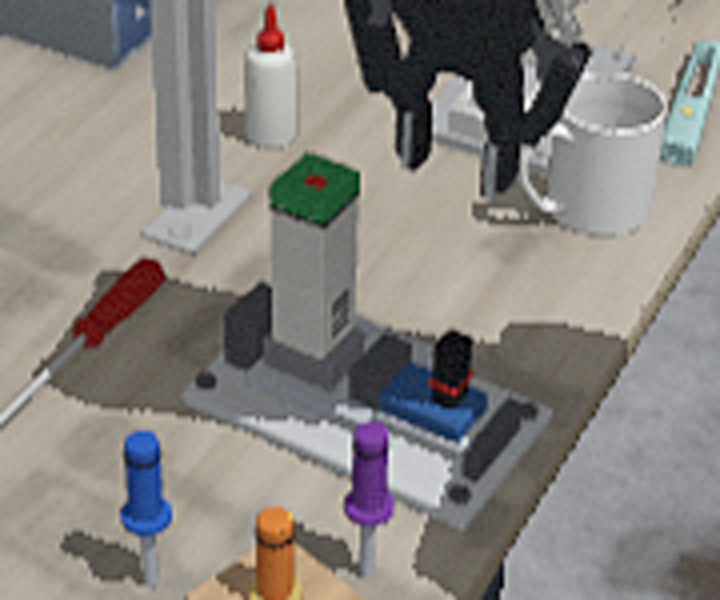

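```bash
python3 -m handwheel '[{"delta_pos":[0.2,0,-0.4],"twist":[0,-0.12,0],"jaw":0.5},{"delta_pos":[0.4,0,-0.8],"twist":[0,-0.24,0],"jaw":0.5},{"delta_pos":[0.6,0,-1.2],"twist":[0,-0.36,0],"jaw":0.5},{"delta_pos":[0.8,0,-1.6],"twist":[0,-0.48,0],"jaw":0.5},{"delta_pos":[1,0,-2],"twist":[0,-0.6,0],"jaw":0.5},{"delta_pos":[1.2,0,-2.4],"twist":[0,-0.72,0],"jaw":0.5},{"delta_pos":[1.36,0.5,-2.8],"twist":[0,-0.84,0],"jaw":0.5},{"delta_pos":[1.36,1,-3.2],"twist":[0,-0.96,0],"jaw":0.5},{"delta_pos":[1.36,2,-3.69],"twist":[0,-1.08,0],"jaw":0.5},{"delta_pos":[1.36,3,-3.69],"twist":[0,-1.2,0],"jaw":0.5}]' 40; python3 -c "
from h import *
st()
c=load('pics/g13t.npy');print(onz(c,170+313/5-.5,160+535/5-.5,92))
W=cloud(c);m=(W[...,2]>84)&(W[...,2]<100)&(abs(W[...,0]-420)<40)&(abs(W[...,1]-163)<25);print(np.median(W[m],0),m.sum())
s=load('pics/g13.npy');print(onz(s,190+453/4,150+342/4,92))
tgt(421,163.3,33,86.3)
"
```

```text
time_s: 16.05
eef_pos: [421.3, 164.0, 168.7]
ee_rot: [-0.594, 0.596, 0.381, -0.383]
force: [0.3, 0.6, -0.5]
grip_width: 0.5
t 16.05 p [421.3 164.  168.7] X [ 0.416  0.909 -0.003] Y [-0.    -0.003 -1.   ] F [ 0.3  0.6 -0.5] g 0.5 j [ 0.11  0.18  1.74 -0.    1.23 -1.03]
[418.9418445  161.06840977  92.        ]
[418.07135768 164.0393334   91.60741264] 75
[416.50453417 168.79978859  92.        ]
delta cm [-4.000e-02  1.357e+01  1.000e-02] twist [ 0.    -0.365 -0.003] |deg| 20.9
```

```bash
python3 -m handwheel '[{"delta_pos":[0,0.8,0],"twist":[0,-0.12,0],"jaw":0.5},{"delta_pos":[0,1.6,0],"twist":[0,-0.24,0],"jaw":0.5},{"delta_pos":[0,2.6,0],"twist":[0,-0.365,0],"jaw":0.5},{"delta_pos":[0,4.5,0],"twist":[0,-0.365,0],"jaw":0.5},{"delta_pos":[0,6.4,0.1],"twist":[0,-0.365,0],"jaw":0.5},{"delta_pos":[0,8.3,0.1],"twist":[0,-0.365,0],"jaw":0.5},{"delta_pos":[0,10.2,0.1],"twist":[0,-0.365,0],"jaw":0.5},{"delta_pos":[0,12,0.1],"twist":[0,-0.365,0],"jaw":0.5},{"delta_pos":[0,13.2,0.1],"twist":[0,-0.365,0],"jaw":0.5},{"delta_pos":[0,13.5,0.1],"twist":[0,-0.365,0],"jaw":0.5}]' 40; python3 -c "
from h import *
st();c=snap('scene','g14',(230,150,370,300),5)
"
```

```text
time_s: 16.88
eef_pos: [419.1, 164.8, 32.1]
ee_rot: [0.517, -0.517, -0.481, 0.484]
force: [0.3, -0.4, -0.3]
grip_width: 0.497
t 16.88 p [419.1 164.8  32.1] X [ 0.069  0.998 -0.003] Y [-0.004 -0.003 -1.   ] F [ 0.3 -0.4 -0.3] g 0.497 j [ 0.11  0.37  1.9  -0.    0.88 -1.38]
```

View pics/g14.png

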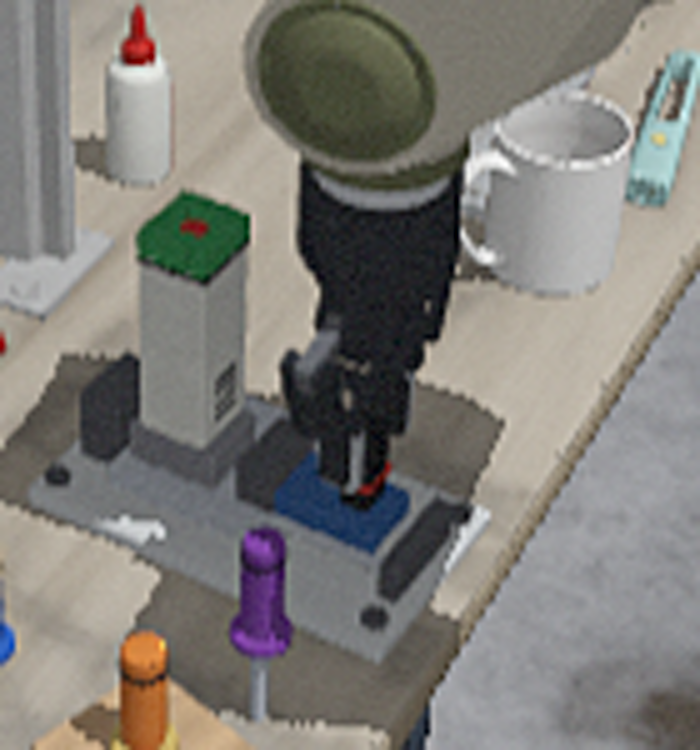

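```bash
python3 -m handwheel '[{"delta_pos":[0,0,0],"twist":[0,0,0],"jaw":0.15},{"delta_pos":[0,0,0],"twist":[0,0,0],"jaw":0.15},{"delta_pos":[0,0,0],"twist":[0,0,0],"jaw":0.15},{"delta_pos":[0,0,0],"twist":[0,0,0],"jaw":0.15},{"delta_pos":[0,0,-0.2],"twist":[0,0,0],"jaw":0.15},{"delta_pos":[0,0,-0.45],"twist":[0,0,0],"jaw":0.15},{"delta_pos":[0,0,-0.7],"twist":[0,0,0],"jaw":0.15},{"delta_pos":[0,0,-0.95],"twist":[0,0,0],"jaw":0.15},{"delta_pos":[0,0,-1.2],"twist":[0,0,0],"jaw":0.15},{"delta_pos":[0,0,-1.2],"twist":[0,0,0],"jaw":0.15}]' 60; python3 -c "
from h import *
st()
"
```

```text
time_s: 17.77
eef_pos: [432.6, 163.2, 34.6]
ee_rot: [-0.517, 0.518, 0.482, -0.482]
force: [-2.1, -3.2, 6.3]
grip_width: 0.245
t 17.77 p [432.6 163.2  34.6] X [ 0.071  0.997 -0.001] Y [ 0.001 -0.001 -1.   ] F [-2.1 -3.2  6.3] g 0.245 j [ 0.11  0.38  1.87 -0.    0.89 -1.39]
```

```bash
python3 -m handwheel '[{"delta_pos":[0,0,-0.04],"twist":[0,0,0],"jaw":0.15},{"delta_pos":[0,0,-0.08],"twist":[0,0,0],"jaw":0.15},{"delta_pos":[0,0,-0.12],"twist":[0,0,0],"jaw":0.15},{"delta_pos":[0,0,-0.16],"twist":[0,0,0],"jaw":0.15},{"delta_pos":[0,0,-0.2],"twist":[0,0,0],"jaw":0.15},{"delta_pos":[0,0,-0.24],"twist":[0,0,0],"jaw":0.15},{"delta_pos":[0,0,-0.28],"twist":[0,0,0],"jaw":0.15},{"delta_pos":[0,0,-0.32],"twist":[0,0,0],"jaw":0.15},{"delta_pos":[0,0,-0.32],"twist":[0,0,0],"jaw":0.15},{"delta_pos":[0,0,-0.32],"twist":[0,0,0],"jaw":0.15}]' 60; python3 -c "
from h import *
st()
c=snap('top','g15t',(170,160,310,280),5)
c=snap('scene','g15',(230,150,370,300),5)
"
```

```text
time_s: 18.6
eef_pos: [435.0, 163.0, 34.6]
ee_rot: [-0.517, 0.518, 0.481, -0.482]
force: [-5.2, -3.6, 10.4]
grip_width: 0.242
t 18.6 p [435.  163.   34.6] X [ 0.071  0.997 -0.001] Y [-0.001 -0.001 -1.   ] F [-5.2 -3.6 10.4] g 0.242 j [ 0.11  0.39  1.86 -0.    0.89 -1.39]
```

View pics/g15.png

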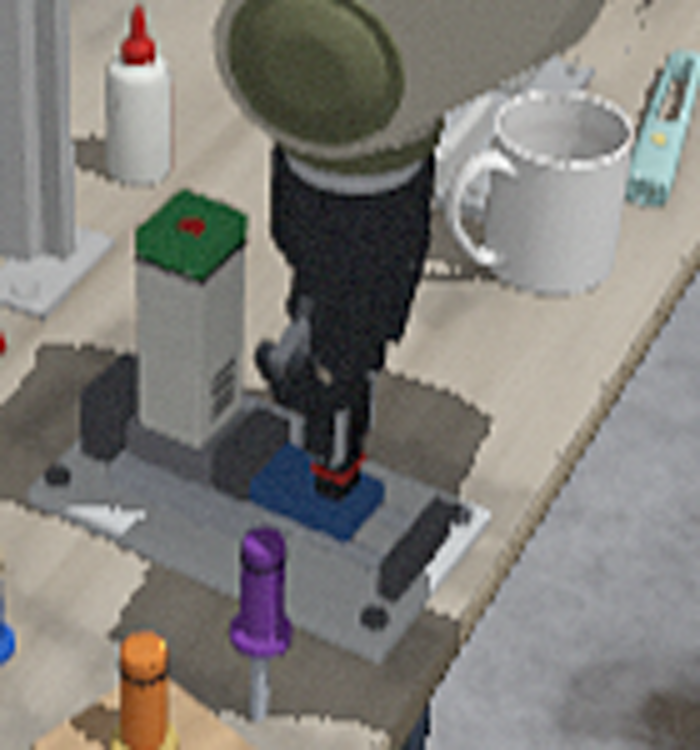

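```bash
python3 -m handwheel '[{"delta_pos":[0,0,-0.04],"twist":[0,0,0],"jaw":0.15},{"delta_pos":[0,0,-0.08],"twist":[0,0,0],"jaw":0.15},{"delta_pos":[0,0,-0.12],"twist":[0,0,0],"jaw":0.15},{"delta_pos":[0,0,-0.16],"twist":[0,0,0],"jaw":0.15},{"delta_pos":[0,0,-0.2],"twist":[0,0,0],"jaw":0.15},{"delta_pos":[0,0,-0.24],"twist":[0,0,0],"jaw":0.15},{"delta_pos":[0,0,-0.28],"twist":[0,0,0],"jaw":0.15},{"delta_pos":[0,0,-0.28],"twist":[0,0,0],"jaw":0.15},{"delta_pos":[0,0,-0.28],"twist":[0,0,0],"jaw":0.15},{"delta_pos":[0,0,-0.28],"twist":[0,0,0],"jaw":0.15}]' 60; python3 -c "
from h import *
st()
c=snap('top','g16t',(170,160,310,280),5)
c=snap('scene','g16',(230,150,370,300),5)
"
```

```text
time_s: 19.53
eef_pos: [437.8, 162.8, 34.6]
ee_rot: [-0.517, 0.518, 0.481, -0.482]
force: [-4.4, -3.8, 9.5]
grip_width: 0.243
t 19.53 p [437.8 162.8  34.6] X [ 0.071  0.997 -0.001] Y [-0.001 -0.001 -1.   ] F [-4.4 -3.8  9.5] g 0.243 j [ 0.11  0.39  1.86 -0.    0.89 -1.39]
```

View pics/g16.png

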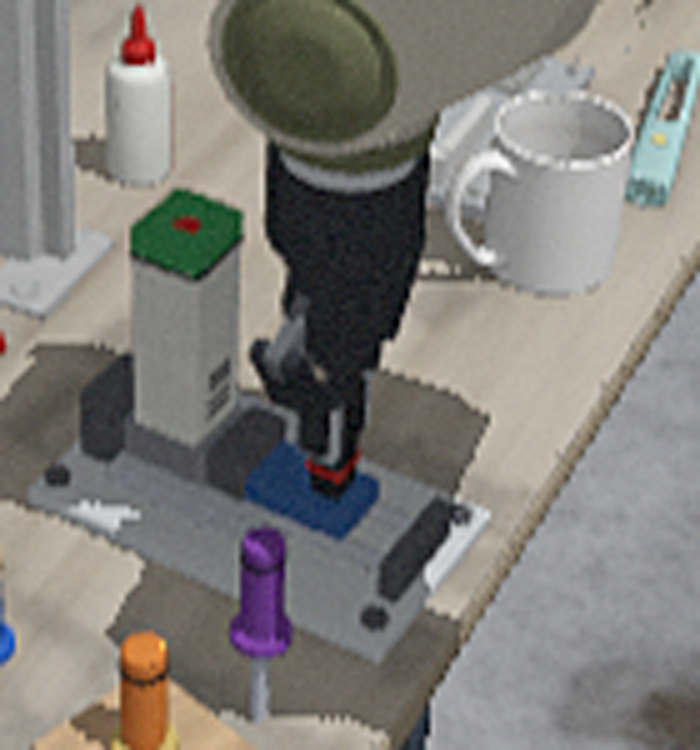

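View pics/g16t.png

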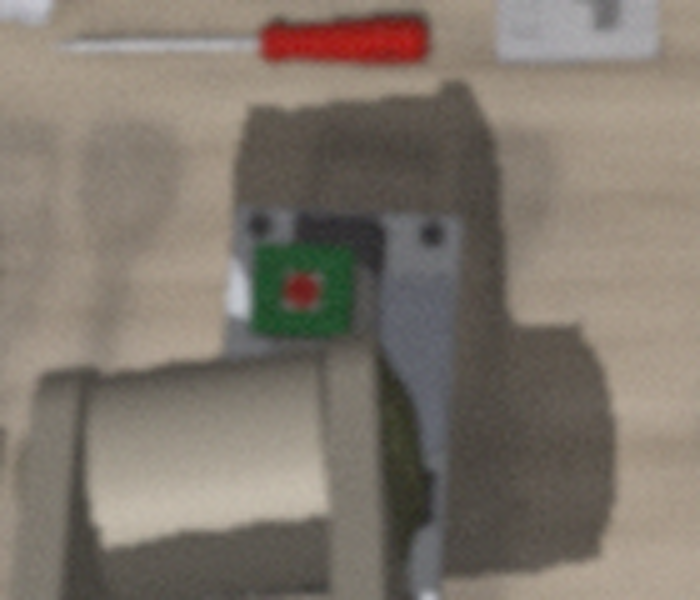

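```bash
python3 -m handwheel '[{"delta_pos":[0,0,-0.03],"twist":[0,0,0],"jaw":0.15},{"delta_pos":[0,0,-0.06],"twist":[0,0,0],"jaw":0.15},{"delta_pos":[0,0,-0.09],"twist":[0,0,0],"jaw":0.15},{"delta_pos":[0,0,-0.12],"twist":[0,0,0],"jaw":0.15},{"delta_pos":[0,0,-0.15],"twist":[0,0,0],"jaw":0.15},{"delta_pos":[0,0,-0.18],"twist":[0,0,0],"jaw":0.15},{"delta_pos":[0,0,-0.2],"twist":[0,0,0],"jaw":0.15},{"delta_pos":[0,0,-0.2],"twist":[0,0,0],"jaw":0.15},{"delta_pos":[0,0,-0.2],"twist":[0,0,0],"jaw":0.15},{"delta_pos":[0,0,-0.2],"twist":[0,0,0],"jaw":0.15}]' 60; python3 -c "
from h import *
st()
"
```

```text
time_s: 20.47
eef_pos: [438.0, 162.8, 34.6]
ee_rot: [0.518, -0.517, -0.48, 0.484]
force: [-13.5, -3.2, 17.2]
grip_width: 0.243
t 20.47 p [438.  162.8  34.6] X [ 0.071  0.997 -0.002] Y [-0.005 -0.002 -1.   ] F [-13.5  -3.2  17.2] g 0.243 j [ 0.1   0.39  1.85 -0.    0.9  -1.39]
```

```bash
python3 -m handwheel '[{"delta_pos":[0,0,-0.15],"twist":[0,0,0],"jaw":0.3},{"delta_pos":[0,0,-0.1],"twist":[0,0,0],"jaw":0.5},{"delta_pos":[0,0,-0.1],"twist":[0,0,0],"jaw":0.5},{"delta_pos":[0,0,-0.1],"twist":[0,0,0],"jaw":0.5},{"delta_pos":[0,-1,0],"twist":[0,0,0],"jaw":0.5},{"delta_pos":[0,-3,0],"twist":[0,0,0],"jaw":0.5},{"delta_pos":[0,-6,0.5],"twist":[0,0,0],"jaw":0.5},{"delta_pos":[0,-9,1.5],"twist":[0,0,0],"jaw":0.5},{"delta_pos":[0,-12,3],"twist":[0,0,0],"jaw":0.5},{"delta_pos":[2,-15,4],"twist":[0,0,0],"jaw":0.5}]' 60; python3 -c "
from h import *
st()
tgt(422,380,200,86.3)
c=snap('scene','g17',(190,150,370,300),4)
"
```

```text
time_s: 21.3
eef_pos: [400.3, 184.4, 185.7]
ee_rot: [-0.518, 0.518, 0.481, -0.482]
force: [0.6, -0.0, -0.4]
grip_width: 0.503
t 21.3 p [400.3 184.4 185.7] X [ 0.073  0.997 -0.002] Y [-0.001 -0.002 -1.   ] F [ 0.6 -0.  -0.4] g 0.503 j [ 0.17  0.13  1.74 -0.    1.26 -1.33]
delta cm [19.66 -1.46 -0.72] twist [-0.001 -0.009 -0.002] |deg| 0.5
```

View pics/g17.png

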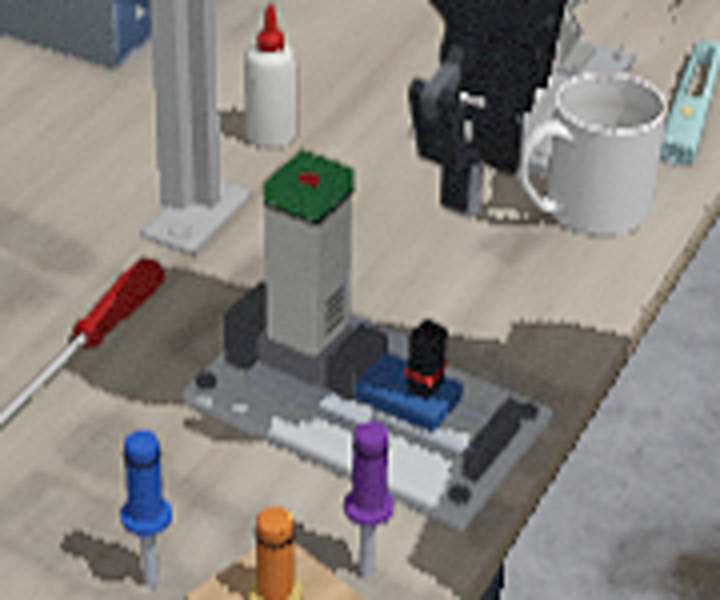

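```bash
python3 -m handwheel '[{"delta_pos":[2,-0.5,0],"twist":[0,0,0],"jaw":0.5},{"delta_pos":[5,-1,0],"twist":[0,0,0],"jaw":0.5},{"delta_pos":[8,-1.4,-0.2],"twist":[0,0,0],"jaw":0.5},{"delta_pos":[11,-1.4,-0.3],"twist":[0,0,0],"jaw":0.5},{"delta_pos":[14,-1.4,-0.4],"twist":[0,0,0],"jaw":0.5},{"delta_pos":[16.5,-1.4,-0.5],"twist":[0,0,0],"jaw":0.5},{"delta_pos":[18.5,-1.4,-0.6],"twist":[0,0,0],"jaw":0.5},{"delta_pos":[19.5,-1.4,-0.72],"twist":[0,-0.009,0],"jaw":0.5},{"delta_pos":[19.66,0,-0.72],"twist":[0,-0.009,0],"jaw":0.5},{"delta_pos":[19.66,2,-0.72],"twist":[0,-0.009,0],"jaw":0.5}]' 60; python3 -c "
from h import *
st()
tgt(422,380,41,86.3)
c=snap('scene','g18',(190,200,330,350),5)
c=snap('top','g18t',(110,220,210,300),7)
"
```

```text
time_s: 22.18
eef_pos: [423.2, 382.6, 164.7]
ee_rot: [-0.515, 0.515, 0.485, -0.484]
force: [0.7, 0.2, 0.4]
grip_width: 0.502
t 22.18 p [423.2 382.6 164.7] X [0.061 0.998 0.001] Y [ 0.003  0.001 -1.   ] F [0.7 0.2 0.4] g 0.502 j [ 0.53  0.43  1.4  -0.    1.3  -0.98]
delta cm [-0.28 12.37  0.14] twist [0.003 0.004 0.001] |deg| 0.3
```

View pics/g18.png

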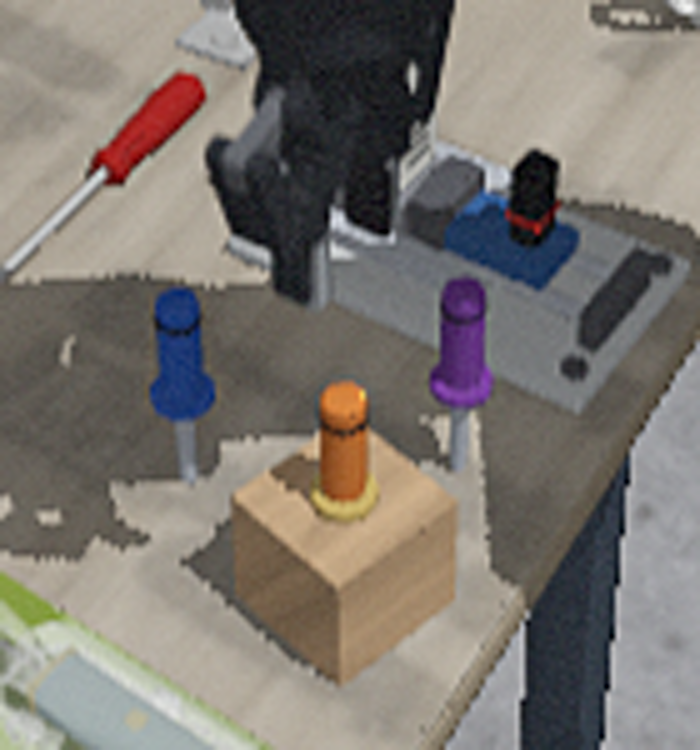

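View pics/g18t.png

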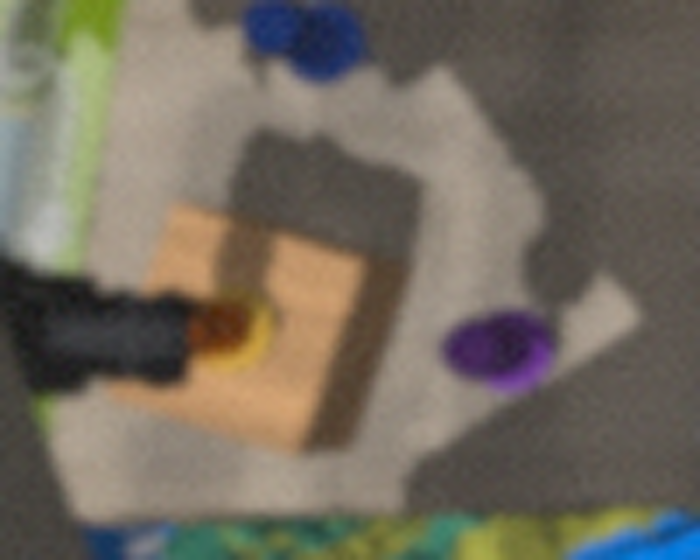

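```bash
python3 -c "
from h import *
c=load('pics/g18.npy');t=load('pics/g18t.npy')
print(onz(t,110+232/7-.5,220+328/7-.5,71),onz(c,190+345/5-.5,200+497/5-.5,71),onz(c,190+344/5-.5,200+394/5-.5,128))
"; python3 -m handwheel '[{"delta_pos":[-0.2,1.2,0.1],"twist":[0,0,0],"jaw":0.5},{"delta_pos":[-0.25,2.6,0.1],"twist":[0,0,0],"jaw":0.5},{"delta_pos":[-0.25,4,0.1],"twist":[0,0,0],"jaw":0.5},{"delta_pos":[-0.25,5.4,0.1],"twist":[0,0,0],"jaw":0.5},{"delta_pos":[-0.25,6.8,0.1],"twist":[0,0,0],"jaw":0.5},{"delta_pos":[-0.25,8.2,0.1],"twist":[0,0,0],"jaw":0.5},{"delta_pos":[-0.25,9.6,0.1],"twist":[0,0,0],"jaw":0.5},{"delta_pos":[-0.25,10.8,0.1],"twist":[0,0,0],"jaw":0.5},{"delta_pos":[-0.25,11.8,0.1],"twist":[0,0,0],"jaw":0.5},{"delta_pos":[-0.25,12.2,0.1],"twist":[0,0,0],"jaw":0.5}]' 60; python3 -c "
from h import *
st()
c=snap('scene','g19',(190,200,330,350),5)
"
```

```text
[423.73287138 378.90543861  71.        ] [420.6923857  383.19353827  71.        ] [423.53761339 378.35410802 128.        ]
time_s: 23.12
eef_pos: [421.3, 378.6, 41.0]
ee_rot: [-0.515, 0.515, 0.483, -0.485]
force: [-0.8, -0.4, -1.2]
grip_width: 0.501
t 23.12 p [421.3 378.6  41. ] X [ 0.062  0.998 -0.001] Y [-0.001 -0.001 -1.   ] F [-0.8 -0.4 -1.2] g 0.501 j [ 0.53  0.56  1.55 -0.    1.03 -0.98]
```

View pics/g19.png

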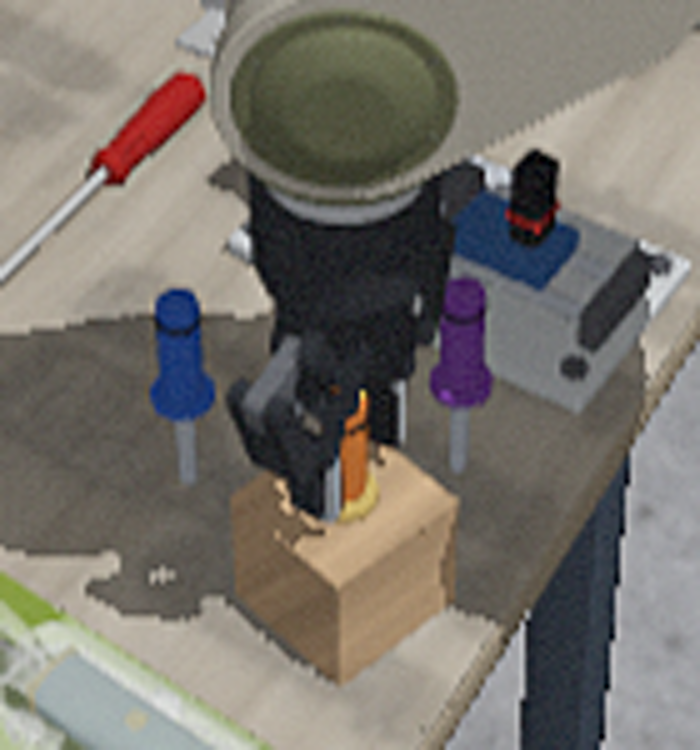

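```bash
python3 -m handwheel '[{"delta_pos":[0,0,0],"twist":[0,0,0],"jaw":0.15},{"delta_pos":[0,0,0],"twist":[0,0,0],"jaw":0.15},{"delta_pos":[0,0,0],"twist":[0,0,0],"jaw":0.15},{"delta_pos":[0,0,0],"twist":[0,0,0],"jaw":0.15},{"delta_pos":[0,0,0],"twist":[0,0,0],"jaw":0.15},{"delta_pos":[0,0,0],"twist":[0,0,0],"jaw":0.15},{"delta_pos":[0,0,0],"twist":[0,0,0],"jaw":0.15},{"delta_pos":[0,0,0],"twist":[0,0,0],"jaw":0.15},{"delta_pos":[0,0,0],"twist":[0,0,0],"jaw":0.15},{"delta_pos":[0,0,0],"twist":[0,0,0],"jaw":0.15}]' 60; python3 -c "
from h import *
st()"
```

```text
time_s: 24.0
eef_pos: [422.0, 379.1, 42.5]
ee_rot: [-0.515, 0.516, 0.484, -0.484]
force: [-0.3, -0.4, 6.4]
grip_width: 0.217
t 24.0 p [422.  379.1  42.5] X [0.062 0.998 0.   ] Y [ 0.001 -0.    -1.   ] F [-0.3 -0.4  6.4] g 0.217 j [ 0.53  0.56  1.55 -0.    1.03 -0.98]
```

```bash
python3 -m handwheel '[{"delta_pos":[0,-0.5,0],"twist":[0,0,0],"jaw":0.15},{"delta_pos":[0,-1.5,0],"twist":[0,0,0],"jaw":0.15},{"delta_pos":[0,-3,0],"twist":[0,0,0],"jaw":0.15},{"delta_pos":[0,-5,0],"twist":[0,0,0],"jaw":0.15},{"delta_pos":[0,-7.5,0],"twist":[0,0,0],"jaw":0.15},{"delta_pos":[0,-10,0],"twist":[0,0,0],"jaw":0.15},{"delta_pos":[0,-12.5,0],"twist":[0,0,0],"jaw":0.15},{"delta_pos":[0,-15,0],"twist":[0,0,0],"jaw":0.15},{"delta_pos":[0,-17.5,0],"twist":[0,0,0],"jaw":0.15},{"delta_pos":[0,-19.5,0],"twist":[0,0,0],"jaw":0.15}]' 60; python3 -c "
from h import *
st()
t=snap('top','g20t',(170,160,310,280),5);W=cloud(t)
f=t['frame'].astype(int);g=(f[...,1]>f[...,0]+40)&(f[...,1]>f[...,2]+30)&(W[...,2]>150)
print('green',np.median(W[g],0),g.sum())
s=snap('scene','g20',(190,100,350,260),4)
T=fx(OX,OY,YAW);print(T([-27,0,175]))
"
```

```text
time_s: 24.83
eef_pos: [421.4, 379.0, 239.3]
ee_rot: [-0.515, 0.516, 0.484, -0.484]
force: [-0.1, 0.0, -0.9]
grip_width: 0.215
t 24.83 p [421.4 379.  239.3] X [0.062 0.998 0.   ] Y [ 0.001  0.    -1.   ] F [-0.1  0.  -0.9] g 0.215 j [ 0.53  0.38  1.29 -0.    1.47 -0.98]
green [525.73540397 155.35842415 175.22446826] 290
[525.85627831 156.54237232 175.        ]
```

View pics/g20t.png

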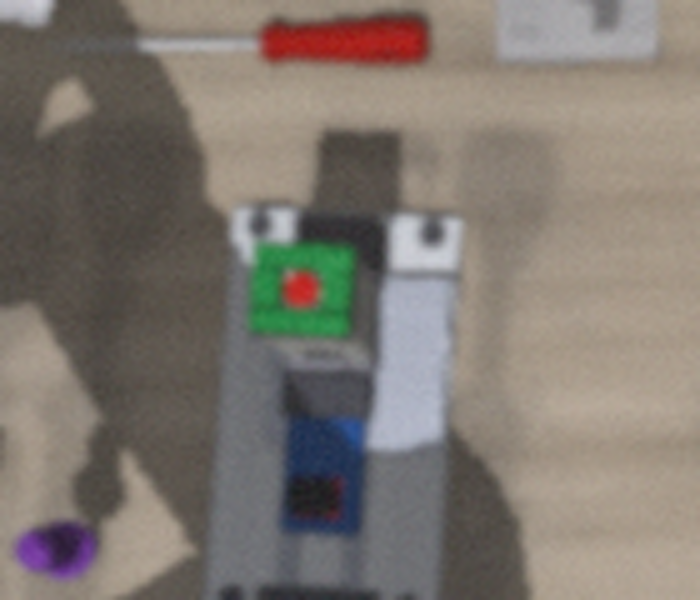

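View pics/g20.png

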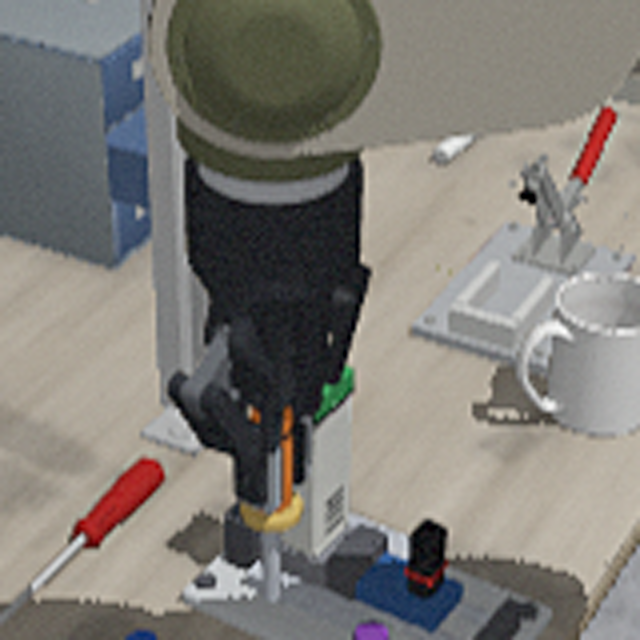

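```bash
python3 -c "
from h import *
t=load('pics/g20t.npy');print(onz(t,170+302/5-.5,160+290/5-.5,171))
tgt(525.3,156,239)"
```

```text
[525.61438972 156.30702928 171.        ]
delta cm [-21.67   0.15 -11.66] twist [0. 0. 0.] |deg| 0.0
```

```bash
python3 -m handwheel '[{"delta_pos":[-1.5,0,-0.8],"twist":[0,0,0],"jaw":0.15},{"delta_pos":[-4,0,-2.2],"twist":[0,0,0],"jaw":0.15},{"delta_pos":[-7,0,-3.8],"twist":[0,0,0],"jaw":0.15},{"delta_pos":[-10,0,-5.4],"twist":[0,0,0],"jaw":0.15},{"delta_pos":[-13,0,-7],"twist":[0,0,0],"jaw":0.15},{"delta_pos":[-16,0,-8.6],"twist":[0,0,0],"jaw":0.15},{"delta_pos":[-18.5,0,-10],"twist":[0,0,0],"jaw":0.15},{"delta_pos":[-20.5,0,-11],"twist":[0,0,0],"jaw":0.15},{"delta_pos":[-21.5,0,-11.6],"twist":[0,0,0],"jaw":0.15},{"delta_pos":[-21.67,0,-11.66],"twist":[0,0,0],"jaw":0.15}]' 60; python3 -c "
from h import *
st()
tgt(525.3,156,239,86.3)
snap('scene','g21',(210,110,330,230),6)
"
```

```text
time_s: 25.77
eef_pos: [524.8, 154.0, 235.9]
ee_rot: [0.516, -0.516, -0.483, 0.484]
force: [-0.2, -0.3, 0.0]
grip_width: 0.222
t 25.77 p [524.8 154.  235.9] X [ 0.064  0.998 -0.001] Y [-0.002 -0.001 -1.   ] F [-0.2 -0.3  0. ] g 0.222 j [ 0.07  0.34  1.35 -0.    1.45 -1.43]
delta cm [ 0.21 -0.31 -0.04] twist [-0.002  0.    -0.001] |deg| 0.1
```

View pics/g21.png

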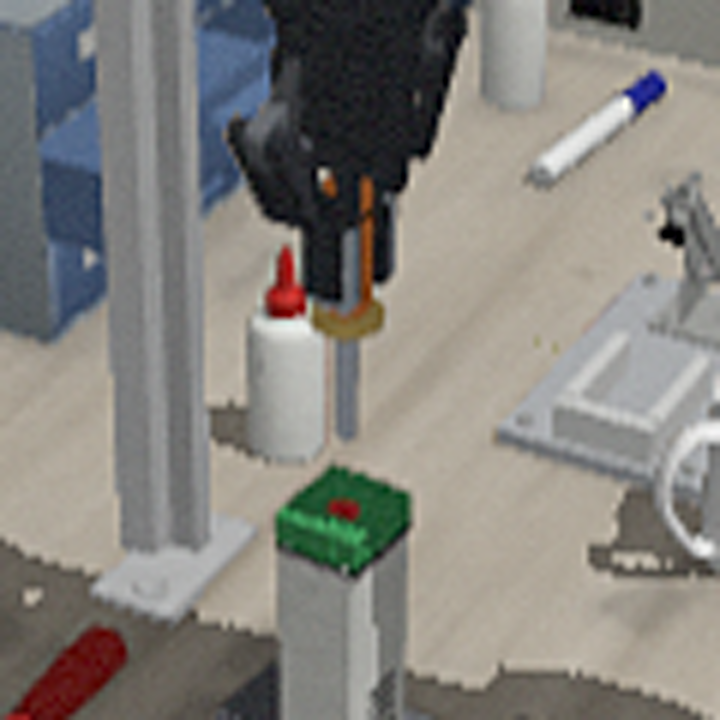

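```bash
python3 -c "
from h import *
s=load('pics/g21.npy')
print(onz(s,210+347/6-.5,110+437/6-.5,204.4),onz(s,210+343/6-.5,110+509/6-.5,171))
W=cloud(s)
for v in (400,420,430,436): print(W[int(110+v/6),int(210+347/6)].round(1))
tgt(525.3,156,189.5,86.3)
"
```

```text
[526.01685193 154.01767887 204.4       ] [525.76702405 157.50326587 171.        ]
[523.6 160.2 227. ]
[525.8 156.2 212.5]
[524.7 158.2 211.2]
[524.5 158.5 208.5]
delta cm [ 0.11  4.66 -0.09] twist [-0.002  0.001 -0.001] |deg| 0.1
```

```bash
python3 -m handwheel '[{"delta_pos":[0.12,0.3,-0.09],"twist":[0,0,0],"jaw":0.15},{"delta_pos":[0.12,0.8,-0.09],"twist":[0,0,0],"jaw":0.15},{"delta_pos":[0.12,1.3,-0.09],"twist":[0,0,0],"jaw":0.15},{"delta_pos":[0.12,1.8,-0.09],"twist":[0,0,0],"jaw":0.15},{"delta_pos":[0.12,2.3,-0.09],"twist":[0,0,0],"jaw":0.15},{"delta_pos":[0.12,2.7,-0.09],"twist":[0,0,0],"jaw":0.15},{"delta_pos":[0.12,3,-0.09],"twist":[0,0,0],"jaw":0.15},{"delta_pos":[0.12,3.3,-0.09],"twist":[0,0,0],"jaw":0.15},{"delta_pos":[0.12,3.5,-0.09],"twist":[0,0,0],"jaw":0.15},{"delta_pos":[0.12,3.5,-0.09],"twist":[0,0,0],"jaw":0.15}]' 60; python3 -c "
from h import *
st()
snap('scene','g22',(210,110,330,230),6)
"
```

```text
time_s: 26.65
eef_pos: [525.4, 156.5, 201.3]
ee_rot: [-0.515, 0.515, 0.484, -0.485]
force: [0.3, 0.7, 1.0]
grip_width: 0.217
t 26.65 p [525.4 156.5 201.3] X [ 0.062  0.998 -0.001] Y [-0.001 -0.001 -1.   ] F [0.3 0.7 1. ] g 0.217 j [ 0.08  0.36  1.41 -0.    1.37 -1.43]
```

View pics/g22.png

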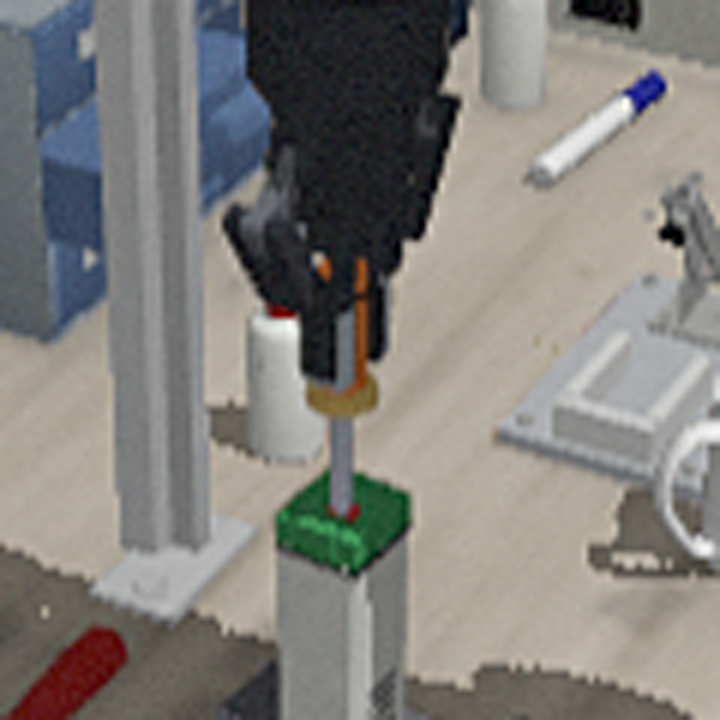

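```bash
python3 -m handwheel '[{"delta_pos":[0,0.12,0],"twist":[0,0,0],"jaw":0.15},{"delta_pos":[0,0.24,0],"twist":[0,0,0],"jaw":0.15},{"delta_pos":[0,0.36,0],"twist":[0,0,0],"jaw":0.15},{"delta_pos":[0,0.48,0],"twist":[0,0,0],"jaw":0.15},{"delta_pos":[0,0.58,0],"twist":[0,0,0],"jaw":0.15},{"delta_pos":[0,0.66,0],"twist":[0,0,0],"jaw":0.15},{"delta_pos":[0,0.7,0],"twist":[0,0,0],"jaw":0.15},{"delta_pos":[0,0.7,0],"twist":[0,0,0],"jaw":0.15},{"delta_pos":[0,0.7,0],"twist":[0,0,0],"jaw":0.15},{"delta_pos":[0,0.7,0],"twist":[0,0,0],"jaw":0.15}]' 60; python3 -c "
from h import *
st()
"
```

```text
time_s: 27.53
eef_pos: [525.5, 156.5, 194.7]
ee_rot: [-0.515, 0.515, 0.484, -0.485]
force: [-1.1, 0.0, 4.3]
grip_width: 0.217
t 27.53 p [525.5 156.5 194.7] X [ 0.062  0.998 -0.001] Y [-0.    -0.001 -1.   ] F [-1.1  0.   4.3] g 0.217 j [ 0.08  0.36  1.42 -0.    1.35 -1.43]
```

```bash
python3 -m handwheel '[{"delta_pos":[0,0.05,0],"twist":[0,0,0],"jaw":0.15},{"delta_pos":[0,0.1,0],"twist":[0,0,0],"jaw":0.15},{"delta_pos":[0,0.14,0],"twist":[0,0,0],"jaw":0.15},{"delta_pos":[0,0.14,0],"twist":[0,0,0],"jaw":0.15},{"delta_pos":[0,0.14,0],"twist":[0,0,0],"jaw":0.15},{"delta_pos":[0,0.14,0],"twist":[0,0,0],"jaw":0.15},{"delta_pos":[0,0.14,0],"twist":[0,0,0],"jaw":0.15},{"delta_pos":[0,0.14,0],"twist":[0,0,0],"jaw":0.15},{"delta_pos":[0,0.14,0],"twist":[0,0,0],"jaw":0.15},{"delta_pos":[0,0.14,0],"twist":[0,0,0],"jaw":0.15}]' 60; python3 -c "
from h import *
st()
snap('scene','g23',(210,110,330,230),6)
"
```

```text
time_s: 28.37
eef_pos: [525.7, 156.5, 194.1]
ee_rot: [-0.515, 0.516, 0.484, -0.484]
force: [-1.6, -0.3, 10.2]
grip_width: 0.218
t 28.37 p [525.7 156.5 194.1] X [ 0.062  0.998 -0.001] Y [ 0.001 -0.001 -1.   ] F [-1.6 -0.3 10.2] g 0.218 j [ 0.08  0.36  1.43 -0.    1.35 -1.43]
```

View pics/g23.png

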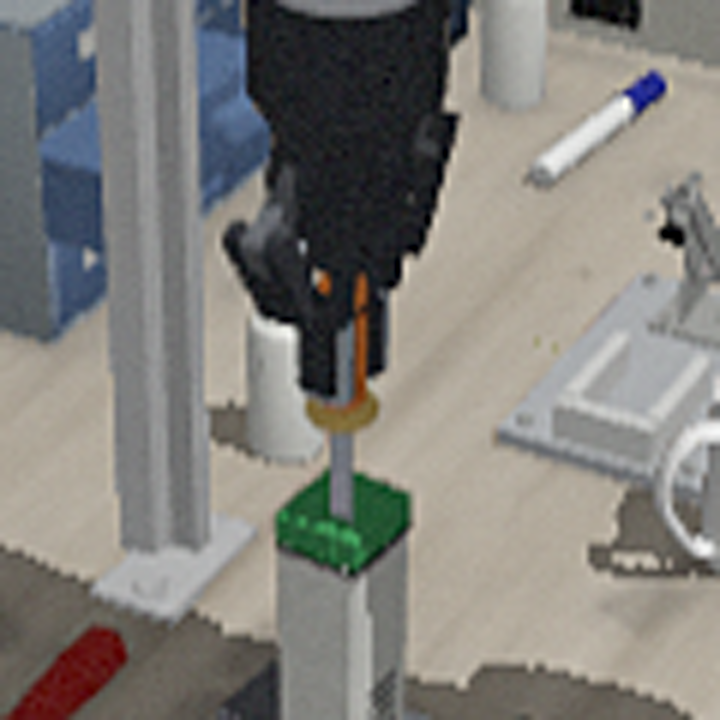

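```bash
python3 -m handwheel '[{"delta_pos":[0,-0.2,0],"twist":[0,0,0],"jaw":0.15},{"delta_pos":[0,-0.5,0],"twist":[0,0,0],"jaw":0.15},{"delta_pos":[0,-0.9,0],"twist":[0,0,0],"jaw":0.15},{"delta_pos":[0,-1.4,0],"twist":[0,0,0],"jaw":0.15},{"delta_pos":[0,-2,0],"twist":[0,0,0],"jaw":0.15},{"delta_pos":[0,-2.7,0],"twist":[0,0,0],"jaw":0.15},{"delta_pos":[0,-3.4,0],"twist":[0,0,0],"jaw":0.15},{"delta_pos":[0,-4.1,0],"twist":[0,0,0],"jaw":0.15},{"delta_pos":[0,-4.6,0],"twist":[0,0,0],"jaw":0.15},{"delta_pos":[0,-5,0],"twist":[0,0,0],"jaw":0.15}]' 60; python3 -c "
from h import *
st()
snap('scene','g24',(210,110,330,230),6)
tgt(422,379.1,243,None)
"
```

```text
time_s: 29.25
eef_pos: [525.5, 156.6, 243.9]
ee_rot: [-0.515, 0.516, 0.484, -0.484]
force: [-0.4, 0.1, 0.1]
grip_width: 0.218
t 29.25 p [525.5 156.6 243.9] X [ 0.062  0.998 -0.001] Y [-0.    -0.001 -1.   ] F [-0.4  0.1  0.1] g 0.218 j [ 0.08  0.34  1.34 -0.    1.47 -1.43]
delta cm [21.57  0.12 11.74] twist [0. 0. 0.] |deg| 0.0
```

View pics/g24.png

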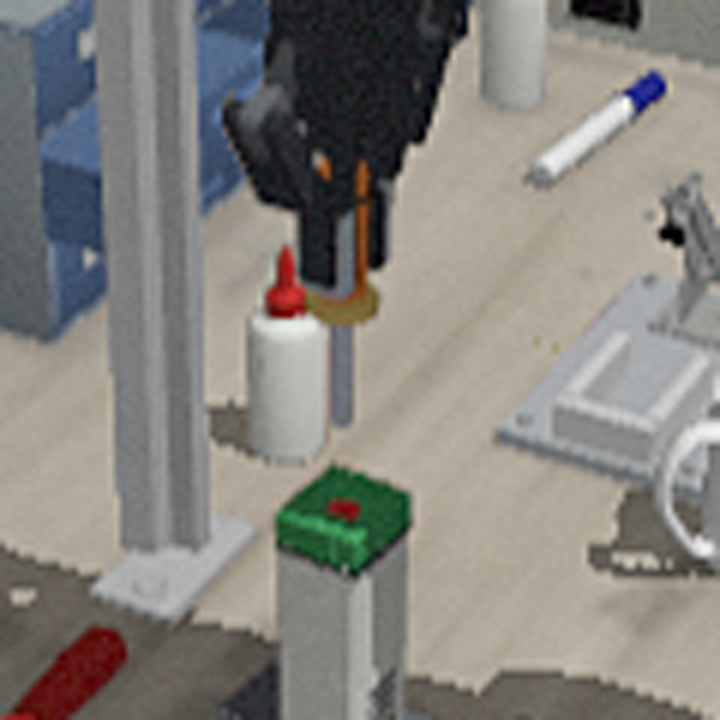

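```bash
python3 -m handwheel '[{"delta_pos":[1.5,0,0.8],"twist":[0,0,0],"jaw":0.15},{"delta_pos":[4,0,2.2],"twist":[0,0,0],"jaw":0.15},{"delta_pos":[7,0,3.8],"twist":[0,0,0],"jaw":0.15},{"delta_pos":[10,0,5.4],"twist":[0,0,0],"jaw":0.15},{"delta_pos":[13,0,7],"twist":[0,0,0],"jaw":0.15},{"delta_pos":[16,0,8.7],"twist":[0,0,0],"jaw":0.15},{"delta_pos":[18.5,0,10],"twist":[0,0,0],"jaw":0.15},{"delta_pos":[20.5,0,11.1],"twist":[0,0,0],"jaw":0.15},{"delta_pos":[21.5,0,11.7],"twist":[0,0,0],"jaw":0.15},{"delta_pos":[21.57,0,11.74],"twist":[0,0,0],"jaw":0.15}]' 60; python3 -c "
from h import *
st()
snap('scene','g25',(190,180,330,330),5)
tgt(422,379.1,115,86.3)
"
```

```text
time_s: 30.13
eef_pos: [420.6, 380.5, 242.7]
ee_rot: [0.515, -0.515, -0.484, 0.485]
force: [-0.6, -0.2, 0.2]
grip_width: 0.22
t 30.13 p [420.6 380.5 242.7] X [ 0.06   0.998 -0.001] Y [-0.001 -0.001 -1.   ] F [-0.6 -0.2  0.2] g 0.22 j [ 0.53  0.38  1.28 -0.    1.49 -0.98]
delta cm [-0.   12.78 -0.07] twist [-0.001  0.004 -0.001] |deg| 0.2
```

View pics/g25.png

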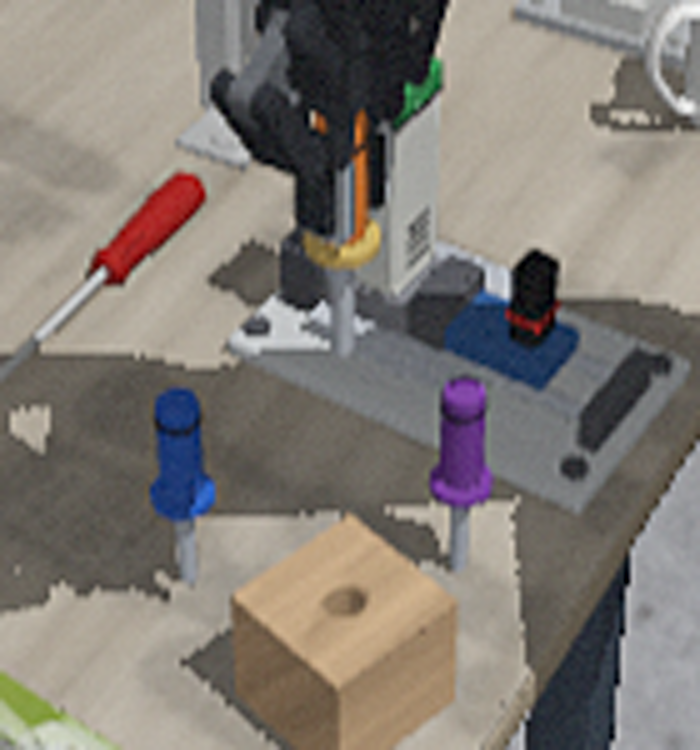

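```bash
python3 -m handwheel '[{"delta_pos":[0,1,-0.07],"twist":[0,0,0],"jaw":0.15},{"delta_pos":[0,2.5,-0.07],"twist":[0,0,0],"jaw":0.15},{"delta_pos":[0,4.5,-0.07],"twist":[0,0,0],"jaw":0.15},{"delta_pos":[0,6.5,-0.07],"twist":[0,0,0],"jaw":0.15},{"delta_pos":[0,8.5,-0.07],"twist":[0,0,0],"jaw":0.15},{"delta_pos":[0,10.3,-0.07],"twist":[0,0,0],"jaw":0.15},{"delta_pos":[0,11.6,-0.07],"twist":[0,0,0],"jaw":0.15},{"delta_pos":[0,12.4,-0.07],"twist":[0,0,0],"jaw":0.15},{"delta_pos":[0,12.8,-0.07],"twist":[0,0,0],"jaw":0.15},{"delta_pos":[0,12.8,-0.07],"twist":[0,0,0],"jaw":0.15}]' 60; python3 -c "
from h import *
st()
s=load('pics/g25.npy');print(onz(s,190+345/5-.5,180+600/5-.5,66),onz(s,190+344/5-.5,180+350/5-.5,211.2))
c=snap('scene','g26',(215,230,305,330),7)
tgt(422,379.1,43.5,86.3)
"
```

```text
time_s: 31.02
eef_pos: [422.5, 378.2, 114.3]
ee_rot: [-0.516, 0.516, 0.483, -0.485]
force: [0.1, -0.8, -1.3]
grip_width: 0.219
t 31.02 p [422.5 378.2 114.3] X [ 0.063  0.998 -0.002] Y [-0.002 -0.002 -1.   ] F [ 0.1 -0.8 -1.3] g 0.219 j [ 0.52  0.48  1.48 -0.    1.19 -0.98]
[422.08912357 380.80942436  66.        ] [421.81556187 380.30183416 211.2       ]
delta cm [0.06 7.16 0.07] twist [-0.     0.002 -0.001] |deg| 0.1
```

View pics/g26.png

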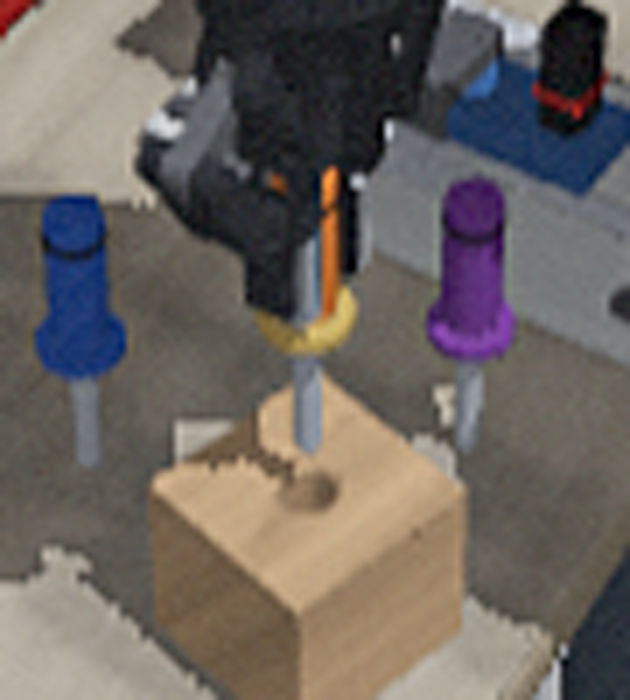

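Tip at crop (309,450), directly above the hole at (308,490). Insert.

```bash
python3 -m handwheel '[{"delta_pos":[0.05,0.8,0],"twist":[0,0,0],"jaw":0.15},{"delta_pos":[0.06,1.6,0],"twist":[0,0,0],"jaw":0.15},{"delta_pos":[0.06,2.4,0],"twist":[0,0,0],"jaw":0.15},{"delta_pos":[0.06,3.2,0],"twist":[0,0,0],"jaw":0.15},{"delta_pos":[0.06,4.1,0],"twist":[0,0,0],"jaw":0.15},{"delta_pos":[0.06,5,0],"twist":[0,0,0],"jaw":0.15},{"delta_pos":[0.06,5.8,0],"twist":[0,0,0],"jaw":0.15},{"delta_pos":[0.06,6.4,0],"twist":[0,0,0],"jaw":0.15},{"delta_pos":[0.06,6.8,0],"twist":[0,0,0],"jaw":0.15},{"delta_pos":[0.06,6.8,0],"twist":[0,0,0],"jaw":0.15}]' 60; python3 -c "
from h import *
st()
c=snap('scene','g27',(215,230,305,330),7)
"
```

```text
time_s: 31.9
eef_pos: [421.9, 379.3, 46.1]
ee_rot: [0.515, -0.515, -0.483, 0.485]
force: [-0.6, -0.4, -1.2]
grip_width: 0.219
t 31.9 p [421.9 379.3  46.1] X [ 0.062  0.998 -0.002] Y [-0.002 -0.002 -1.   ] F [-0.6 -0.4 -1.2] g 0.219 j [ 0.53  0.56  1.54 -0.    1.04 -0.98]
```

View pics/g27.png

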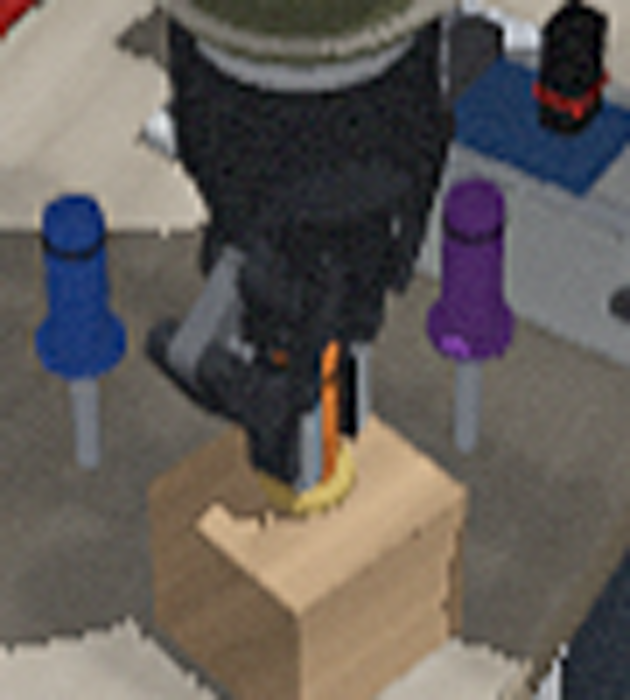

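```bash
python3 -m handwheel '[{"delta_pos":[0,0.08,0],"twist":[0,0,0],"jaw":0.15},{"delta_pos":[0,0.16,0],"twist":[0,0,0],"jaw":0.15},{"delta_pos":[0,0.24,0],"twist":[0,0,0],"jaw":0.15},{"delta_pos":[0,0.3,0],"twist":[0,0,0],"jaw":0.15},{"delta_pos":[0,0.34,0],"twist":[0,0,0],"jaw":0.15},{"delta_pos":[0,0.34,0],"twist":[0,0,0],"jaw":0.15},{"delta_pos":[0,0.34,0],"twist":[0,0,0],"jaw":0.25},{"delta_pos":[0,0.34,0],"twist":[0,0,0],"jaw":0.35},{"delta_pos":[0,0.34,0],"twist":[0,0,0],"jaw":0.5},{"delta_pos":[0,0.34,0],"twist":[0,0,0],"jaw":0.5}]' 60; python3 -c "
from h import *
st()
c=snap('scene','g28',(215,230,305,330),7)
"
```

```text
time_s: 32.78
eef_pos: [422.3, 379.5, 43.7]
ee_rot: [-0.515, 0.515, 0.484, -0.485]
force: [-0.5, -0.4, -0.2]
grip_width: 0.501
t 32.78 p [422.3 379.5  43.7] X [ 0.062  0.998 -0.001] Y [-0.001 -0.001 -1.   ] F [-0.5 -0.4 -0.2] g 0.501 j [ 0.53  0.56  1.54 -0.    1.04 -0.98]
```

View pics/g28.png

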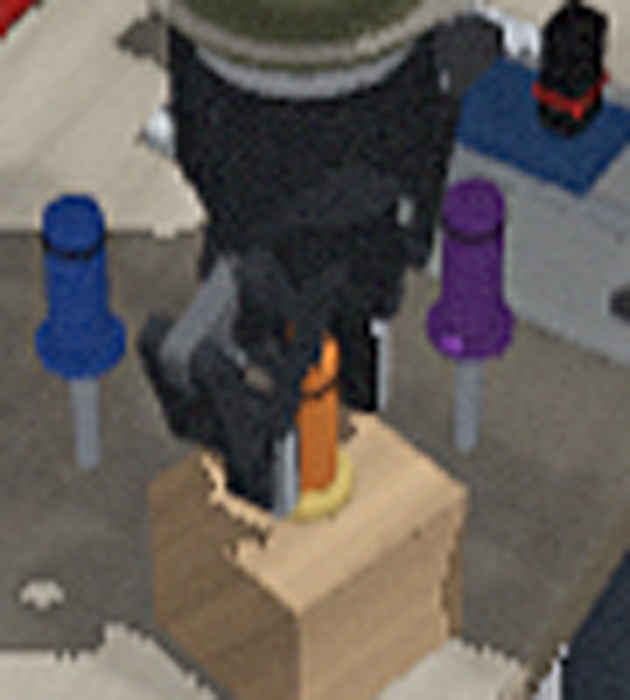

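Stylus seated with the fingers open; retreat upwards.

```bash
python3 -m handwheel '[{"delta_pos":[0,-0.5,0],"twist":[0,0,0],"jaw":0.5},{"delta_pos":[0,-1.5,0],"twist":[0,0,0],"jaw":0.5},{"delta_pos":[0,-3,0],"twist":[0,0,0],"jaw":0.5},{"delta_pos":[0,-5,0],"twist":[0,0,0],"jaw":0.5},{"delta_pos":[0,-7,0],"twist":[0,0,0],"jaw":0.5},{"delta_pos":[0,-9,0],"twist":[0,0,0],"jaw":0.5},{"delta_pos":[0,-11,1],"twist":[0,0,0],"jaw":0.5},{"delta_pos":[0,-13,4],"twist":[0,0,0],"jaw":0.5},{"delta_pos":[0,-14,7],"twist":[0,0,0],"jaw":0.5},{"delta_pos":[0,-15,10],"twist":[0,0,0],"jaw":0.5}]' 60; python3 -c "
from h import *
st()
c=snap('scene','g29',(190,100,370,330),3);W=cloud(c)
t=snap('top','g29t',(110,160,310,290),4);W=cloud(t)
f=t['frame'].astype(int);g=(f[...,1]>f[...,0]+40)&(f[...,1]>f[...,2]+30)&(W[...,2]>150)
m=W[g];m=np.median(m,0);Rf=R.from_euler('z',YAW,degrees=True);print('green',m,Rf.inv().apply(m-[OX,OY,0]))
m=(W[...,2]>84)&(W[...,2]<100)&(abs(W[...,0]-435)<30)&(abs(W[...,1]-163)<20);q=np.median(W[m],0);print('handle',Rf.inv().apply(q-[OX,OY,0]))
m=(W[...,2]>118)&(abs(W[...,0]-422)<25)&(abs(W[...,1]-379)<25);print('stylus top',np.median(W[m],0),m.sum())
"
```

```text
time_s: 33.67
eef_pos: [321.6, 385.8, 195.5]
ee_rot: [-0.515, 0.516, 0.484, -0.484]
force: [0.8, 0.4, -0.2]
grip_width: 0.496
t 33.67 p [321.6 385.8 195.5] X [0.063 0.998 0.   ] Y [ 0.001  0.    -1.   ] F [ 0.8  0.4 -0.2] g 0.496 j [ 0.64  0.26  1.56 -0.    1.32 -0.87]
green [525.89322034 153.65515902 175.2051456 ] [-26.77681643  -2.87881129 175.2051456 ]
handle [-116.505233      1.27988634   91.50929545]
stylus top [424.12991397 378.08317363 127.03382798] 72
```

View pics/g29.png

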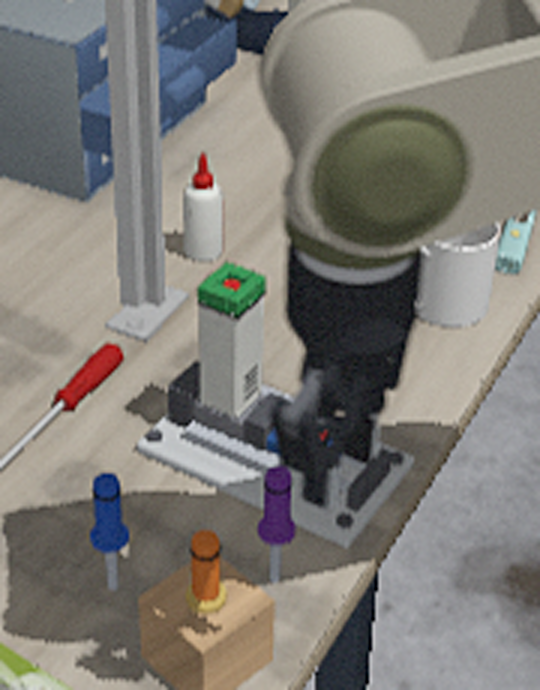

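View pics/g29t.png

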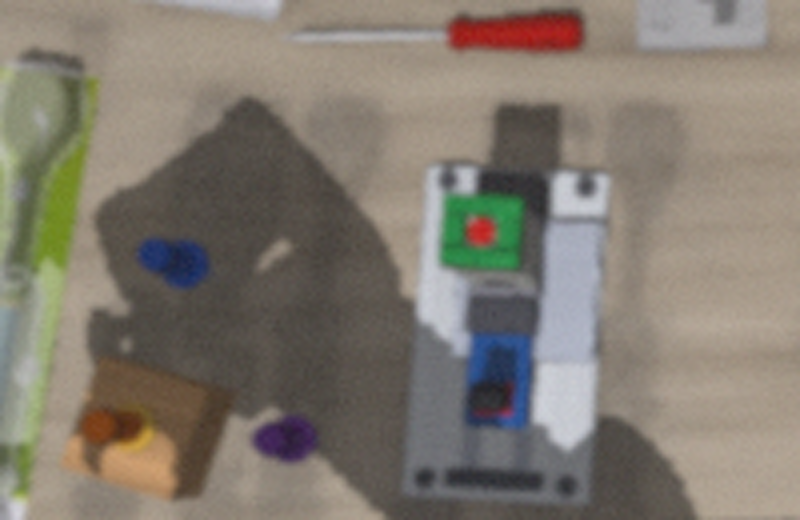

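```bash
python3 -c "
from h import *
print(np.abs(telemetry.sense()['dq']).max());ctrl.finish_job()"
```

```text
0.06945240467177355
the job is handed in; nothing more can be done
```

I carried out the whole sequence and handed the job in after about 34 s of the 72 s allowed. No verdict was reported.

I slid the jaw open about 30 mm and lifted the unit out. I turned it upright in the grip and stood it on the bed. I then pushed the jaw shut until it stopped moving at about 13 N. With the orange stylus I pressed the red button until it bottomed out at about 10 N, and put the stylus back in its stand.

**Last checks from the pictures:**
- **Unit:** it stands upright with its green top at 175 mm, where 175 is expected. It is 26.8 mm from the fixed jaw face (27 wanted) and about 3 mm off mid-jaw along the jaws.
- **Jaw:** the handle position gives a value of about 14.5 mm. The allowed range is 12.5 to 15.5 mm, and the camera calibration is only good to about 2 mm, so the picture alone does not settle this check. The jaw stopping hard on the foot supports it.
- **Button:** it showed red at its mouth again after the press.
- **Stylus:** it is upright in the stand, with its top at 127 mm (128 expected).
- **Bystanders:** they looked unmoved. I judged this by eye and did not measure them.
- **Robot:** it touched nothing and was clear of everything.

**Where the readings disagreed:**
- The real finger ends lie about 37 mm short of the reported tool point (about 43 mm when the gripper is three-quarters open). My first close on the jaw handle went over its top and caught nothing. I measured the gap in the images and allowed for it from then on.
- At hand-in the last speed reading was 0.07 rad/s on one joint, so the arm was still settling slightly in free space.

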